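Break down the bite-block lug and put the positioning bars away

TASK

Clear the head-fixation set after a treatment. Take the forked key from its stand and, with the key and not with your fingers, push the spring bar back by its collar until the bite-block bracket pops up; then put the key back in its stand, prongs down, and stand the bracket upright on its foot inside the steel tray. Drop every white positioning bar that lies on the bench end-down into its own socket of the leaning holder, fully home, and do not disturb the jar, the tape roll or the grey box.

Things in the scene. Friction and masses are not known exactly. Their poses are not given: they have to be found in the camera images.
- lug: fixed clear plate, x -50 to 50, y -45 to 140 mm, 8 mm thick, with a grey pocket and the spring bar. Origin on the bench below the pocket's centre, z up. The bar leaves the pocket along +y, 29 mm above the bench, and ends in a bearing (y 109 to 139 mm, 53 mm high). From the pocket's wall (y 30 mm) to the collar (y 70 mm) its round 10 mm shaft lies free, for prongs to straddle from above.
- pocket (a point): centre of the pocket's mouth, 60 mm above the bench, over the lug's origin and with its axes. Open-topped pocket, outside 45 (x) x 59 (y) mm, inside 33 x 47 mm. A sprung plate in its floor pushes the bracket up with 3.6 N and lifts it 22 mm once the bar is out of the way.
- springbar (a joint): how far the steel spring bar is pushed back, m: 0 at rest with its nose over the bracket's foot, up to 0.014, growing along the lug's +y (away from the bracket). The bracket is let go at about 0.0065 to 0.0095. Spring force 3.6 N at rest, 7.8 N at 0.014, plus up to 4 N friction; it springs back by itself.
- collar (a point): on the spring bar's axis, at the face of its round collar that looks to the pocket (at rest 70 mm along the lug's +y, 29 mm above the bench). Collar: diameter 36 mm, 6 mm thick, moves with the bar. The key's prongs push on this face; fingers must not touch the bar.
- bracket: grey bite-block bracket, 0.12 kg. Origin under its foot's centre, z up. Foot 30 (x) x 44 (y) x 40 mm, notched in +y for the bar; on it a stem 30 (x) x 24 (y) mm, top at z 95 mm, to grip across y near its top; a 14 mm wide arm to -x at z 55 mm ends in a clear plate (50 mm along y) 64 mm out. Starts locked in the pocket, origin 16 mm above the bench, axes as the lug's; popped: 38 mm, still in it.
- key: forked key, 0.12 kg, 102 mm tall. Origin midway between the prong tips, z up the handle. Steel prongs 6 (x) x 10 (y) mm, 42 mm long, centred at x -12 and +12 mm, so an 18 mm gap; they straddle a bar running along the key's y. Steel shoulder 30 (x) x 18 (y) mm, z 40 to 52; grey handle 26 (x) x 18 (y) mm, z 52 to 102. Starts standing in the stand, axes as the stand's.
- stand: fixed white key stand: open slot inside 38 (x) x 16 (y) mm, floor 4 mm above the bench, rim 34 mm high, on a 90 x 56 mm foot. Origin on the bench below the slot's centre, z up. The key stands in it with its x along the stand's x (either way round).
- tray: fixed open steel tray, 160 x 160 mm outside, walls 4 mm thick and 28 mm high, floor 4 mm above the bench. Origin on the bench below its centre, z up.
- holder: white bar holder on a fixed grey base, leaning 0.44 rad: its z is the sockets' direction, tipped from upright away from the robot. Origin at its underside's centre, 16 mm above the bench; y along the row, level. Four 26 x 26 mm sockets at y -90, -30, 30, 90 mm, floor at z 5, mouths at z 75 mm; a bar fully home has its centre at z 65 mm and stands out 50 mm.
- bar0: white plastic positioning bar, 20 x 20 mm section, 120 mm long, a thin grey band near each end, ends alike, 40 to 85 g; origin at its centre, x along its length. Starts lying flat on the bench (origin 10 mm up), its length pointing roughly away from the robot. Two to four bars are present.
- bar1: white plastic positioning bar, 20 x 20 mm section, 120 mm long, a thin grey band near each end, ends alike, 40 to 85 g; origin at its centre, x along its length. Starts lying flat on the bench (origin 10 mm up), its length pointing roughly away from the robot. Two to four bars are present.
- bar2: white plastic positioning bar, 20 x 20 mm section, 120 mm long, a thin grey band near each end, ends alike, 40 to 85 g; origin at its centre, x along its length. Starts lying flat on the bench (origin 10 mm up), its length pointing roughly away from the robot. Two to four bars are present.
- bar3: white plastic positioning bar, 20 x 20 mm section, 120 mm long, a thin grey band near each end, ends alike, 40 to 85 g; origin at its centre, x along its length. Starts lying flat on the bench (origin 10 mm up), its length pointing roughly away from the robot. Two to four bars are present.
- jar: closed white jar, 64 mm across, 100 mm tall, bystander; origin at the centre of its underside.
- tape: roll of paper tape lying flat, 90 mm across, 25 mm high, bystander; origin at the centre of its underside.
- clipbox: closed grey box 70 x 100 x 35 mm, bystander; origin at the centre of its underside.

How it is judged:
On the way, in this order (a step that is already met when the one before it is completed fails the run):
1. the key's prongs push the spring bar back by its collar (value of joint springbar above 0.004 m and contact force between key and springbar above 0.3 N).
2. the bracket pops up in its pocket (z of bracket in the frame of lug above 0.033 m).
At the end, for the whole second after the job is handed in: Every bar present in a socket (within 0.15 rad, at most 6 mm short of home); bracket upright (0.15 rad) on the tray floor, within 65 mm of its centre along each side; key prongs down on the floor of its stand (10 mm sideways, 6 mm up, 0.2 rad); spring bar back within 2 mm; all at rest (x of bar0 in the frame of holder between -0.01 and 0.01 m and y of bar0 in the frame of holder between -0.11 and 0.11 m and z of each of bar0, bar1, bar2, bar3 in the frame of holder below 0.071 m and angle between the x axis of each of bar0, bar1, bar2, bar3 and the z axis of holder, either way round below 0.15 rad and linear speed of each of bar0, bar1, bar2, bar3, bracket, key below 0.02 m/s and x of bar1 in the frame of holder between -0.01 and 0.01 m and y of bar1 in the frame of holder between -0.11 and 0.11 m and x of bar2 in the frame of holder between -0.01 and 0.01 m and y of bar2 in the frame of holder between -0.11 and 0.11 m and x of bar3 in the frame of holder between -0.01 and 0.01 m and y of bar3 in the frame of holder between -0.11 and 0.11 m and x of bracket in the frame of tray between -0.065 and 0.065 m and y of bracket in the frame of tray between -0.065 and 0.065 m and z of bracket in the frame of tray below 0.01 m and angle between bracket's own z axis and vertical below 0.15 rad and x of key in the frame of stand between -0.01 and 0.01 m and y of key in the frame of stand between -0.01 and 0.01 m and z of key in the frame of stand below 0.01 m and angle between key's own z axis and vertical below 0.2 rad and value of joint springbar below 0.002 m); the robot touches nothing.
It fails at once if the fingers touch the spring bar (contact force between the fingers and springbar above 1 N).
It fails at once if a bystander is moved more than 4 cm (distance of any of jar, tape, clipbox from where it was at the start of the episode above 0.04 m).
Of bar0, bar1, bar2, bar3 only 2 to 4 are there at a start; the rules pass over those that are not, and their reading is None.
At some moment in a run one of bar0, bar1, bar2, bar3 may be knocked a few centimetres aside while the robot is not near it.
It also fails if it takes over 210 s, if anything falls off the work surface, if the arm or the gripper's body presses on something with over 40 N, if the wrist force passes 120 N, or if a joint passes its speed limit or range.

ROBOT

A 7-joint arm with a two-finger parallel gripper is mounted at the origin on the work surface. World frame = base frame: x ahead of the robot, y to its left, z up, the work surface at z = 0. Lengths are in m, angles in rad, forces in N, time in s.
With the tool pointing down it reaches from about 0.4 to 0.85 m from the base axis. Payload 10.4 kg.
Tool frame: the origin (TCP) lies on the centre line of the jaws, within the pads' length; the fingertips stand r.tip_extent ahead of it and the grasp point (between the pads) lies 3 mm ahead of it (r.tip_extent is the distance from the TCP to the fingertips, in m); z points along the fingers, y is the direction in which the jaws open and shut (so a half turn about z gives the same grasp; the last joint's range is limited). The gripper opens to 87 mm and grips with 3 to 60 N. Pads are 19 mm wide; open, the fingers measure 117 mm over their backs; the gripper's body (75 mm by 190 mm) begins 51 mm behind the grasp point.
Start: joints at [1.081, 0.332, -0.065, 1.46, 0.022, 1.35, -0.088], TCP at [0.281, -0.558, 0.245] pointing down, gripper open.
Joint ranges: [-2.6, 2.6], [-0.5, 2.12], [-1.47, 1.34], [0.16, 2.42], [-1.27, 4.41], [0.06, 2.06], [-2.6, 2.6]. Speed limits (rad/s): [2.22, 2.22, 2.79, 2.79, 3.14, 3.14, 3.14].

INTERFACE

Orientations are given as a unit quaternion [x, y, z, w].
In Python, from bench import r gives the robot as it stands. The module is installed in compiled form; this text tells all that it offers.
- The arm moves only by the shell command python3 -m jog 'ROWS' [FORCE]. ROWS is JSON, a list of rows, each a list of 5 numbers: the shift along the tool's x, y, z in cm, then the turn about the tool's z in rad, then the closure, from 0 (fully open) to 1 (shut). A call has exactly 10 rows; each row shifts and turns the pose as measured when the row begins, along the tool's axes as they then stand; what a row does not reach is not made up. A row lasts 1/10 s, in which the tool goes at most 50 mm and 8.59 degrees, less where a joint would pass 70% of its speed; a pose out of reach is approached as far as the arm can. A call with a gripper value outside its range is refused whole. The fingers move at their own pace and stop on an object; FORCE is the grip in N (left out, the last holds). Time passes only in rows, so rows that do not move let the fingers close, or fill a call up. It gives the time, the measured TCP pose, the force and the opening at its end, in the units of the state.
- r.read_state(): the state, without advancing time (a new reading comes with each control period).
- r.camera(name): name is "scene" or "side" or "wrist"; returns a dict with "pixels" (400x640x3 uint8, red, green, blue), "fx", "fy", "cx", "cy" (pixels), "camera_from_world" (4x4, takes a point from world to camera coordinates). Camera axes: x right, y up, looking along -z (the intrinsics and any distortion apply to the point x, -y, -z); pixel columns grow to the right and rows downward; lengths in m; the calibration is good to about 2 mm. A picture is of the moment at which its call begins. There is no depth.
- r.close_job(): hands the job in, once; it reports no verdict.
The state is a dict: "time": time; "joint_positions": joint angles; "joint_vel": joint speeds; "joint_torque": joint torques, N m; "ee_pos": TCP position; "eef_rot": TCP orientation; "ft_force": force on the tool from outside, world axes, zero at the start; "torque": the same for the moment, N m; "width": finger opening in m.
Only numpy, scipy, OpenCV 4.12 (cv2) and the standard library are available. Lean on these libraries where they do the work, as an engineer would, in place of code of your own. Each camera call takes 0.05 s, during which the arm holds its last target. There are 200 camera calls.

## Working session

There is one attempt and no reset: what is moved stays moved. The work goes in short steps, Python scripts to look and compute and a shell command to move; the robot and the scene stay as the last step left them, time stands still between calls to the robot, and variables do not carry over. Pictures are saved under pics/ and viewed, about 12 in all and at most 16, crops included, and the job is handed in when it is done.

```bash
mkdir -p pics; cat > h.py <<'E'
import numpy as np,cv2
from bench import r
from scipy.spatial.transform import Rotation as R
def snap(n,f):
    c=r.camera(n); cv2.imwrite('pics/'+f+'.png',c['pixels'][:,:,::-1])
    np.savez('pics/'+f+'.npz',**{k:np.array(c[k]) for k in c if k!='pixels'}); return c
def load(f): return np.load('pics/'+f+'.npz')
def ray(c,u,v):
    T=np.array(c['camera_from_world']);d=np.array([(u-c['cx'])/c['fx'],-(v-c['cy'])/c['fy'],-1.])
    Rm=T[:3,:3];o=-Rm.T@T[:3,3];d=Rm.T@d;return o,d/np.linalg.norm(d)
def atz(c,u,v,z):
    o,d=ray(c,u,v);return o+d*(z-o[2])/d[2]
def proj(c,p):
    T=np.array(c['camera_from_world']);q=T[:3,:3]@np.array(p)+T[:3,3]
    return np.array([c['cx']+c['fx']*q[0]/-q[2],c['cy']-c['fy']*q[1]/-q[2]])
def tri(obs):
    A=np.zeros((3,3));b=np.zeros(3)
    for c,u,v in obs:
        o,d=ray(c,u,v);M=np.eye(3)-np.outer(d,d);A+=M;b+=M@o
    return np.linalg.solve(A,b)
def st():
    s=r.read_state();print('t',round(s['time'],2),'p',np.round(s['ee_pos'],4),'q',np.round(s['eef_rot'],3),'f',np.round(s['ft_force'],1),'w',round(s['width'],4));return s
def togo(p,yaw=None):
    """tool-frame shift in cm to world p; yaw = world angle of tool x; returns turn about tool z"""
    s=r.read_state();Rm=R.from_quat(s['eef_rot']).as_matrix()
    print('shift cm',np.round(Rm.T@(np.array(p)-s['ee_pos'])*100,2),'toolx yaw',round(np.arctan2(Rm[1,0],Rm[0,0]),3),'z',np.round(Rm[:,2],3))
E
python3 - <<'E'
from h import *
s=st();print(r.tip_extent,s['joint_positions'])
print(np.round(R.from_quat(s['eef_rot']).as_matrix(),3))
a=snap('scene','sc0');b=snap('side','si0');c=snap('wrist','wr0')
for k in (a,b,c):
    T=np.array(k['camera_from_world']);print(k['fx'],k['cx'],k['cy'],np.round(-T[:3,:3].T@T[:3,3],3),[x for x in k if x!='pixels'])
E
```

```text
t 0.0 p [ 0.2811 -0.5578  0.2437] q [ 0.973  0.231 -0.    -0.001] f [-0.8  0.6  0.4] w 0.087
0.022 [ 1.08139379  0.33286865 -0.06471867  1.46095988  0.02161643  1.34993497
 -0.08846567]
[[ 0.893  0.45  -0.001]
 [ 0.45  -0.893  0.001]
 [-0.    -0.001 -1.   ]]
388.1172896600366 318.5258151057112 197.4533081075289 [1.298 0.087 0.727] ['fx', 'fy', 'cx', 'cy', 'camera_from_world']
388.7179156106919 325.79254731692686 198.66033782872597 [ 0.521 -0.625  0.818] ['fx', 'fy', 'cx', 'cy', 'camera_from_world']
324.75366932919144 319.2418544601014 196.2640049295559 [ 0.345 -0.525  0.384] ['fx', 'fy', 'cx', 'cy', 'camera_from_world']
```

View pics/sc0.png

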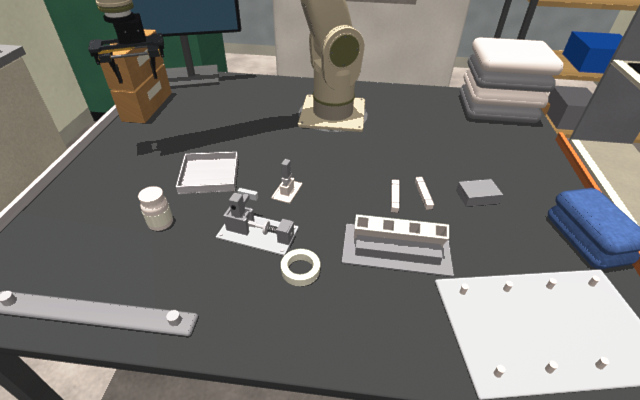

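View pics/si0.png

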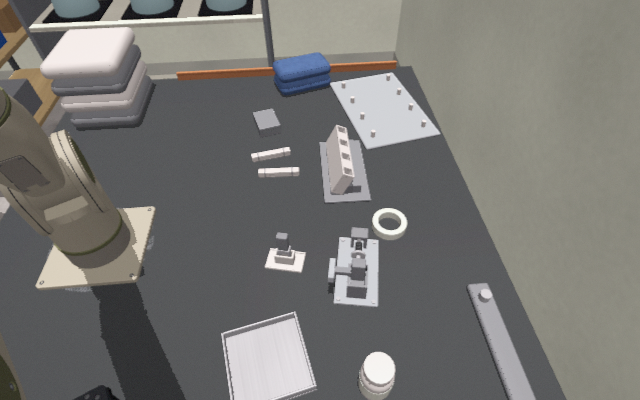

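```bash
python3 - <<'E'
import cv2,numpy as np
a=cv2.imread('pics/sc0.png');b=cv2.imread('pics/si0.png')
f=lambda i,u,v,w,h,k:cv2.resize(i[v:v+h,u:u+w],None,fx=k,fy=k,interpolation=cv2.INTER_CUBIC)
# top: scene lug/stand x5 ; 
cv2.imwrite('pics/c1.png',np.vstack([f(a,170,145,160,60,5),f(a,170,205,160,60,5)]))
cv2.imwrite('pics/c2.png',f(b,250,220,160,100,5))
cv2.imwrite('pics/c3.png',np.vstack([f(a,340,170,130,75,6)[:, :780],f(b,240,120,195,0+60,4)[:, :780]][:1]))
cv2.imwrite('pics/c4.png',f(b,240,115,140,95,5))
E
```

```text
(no output)
```

View pics/c1.png

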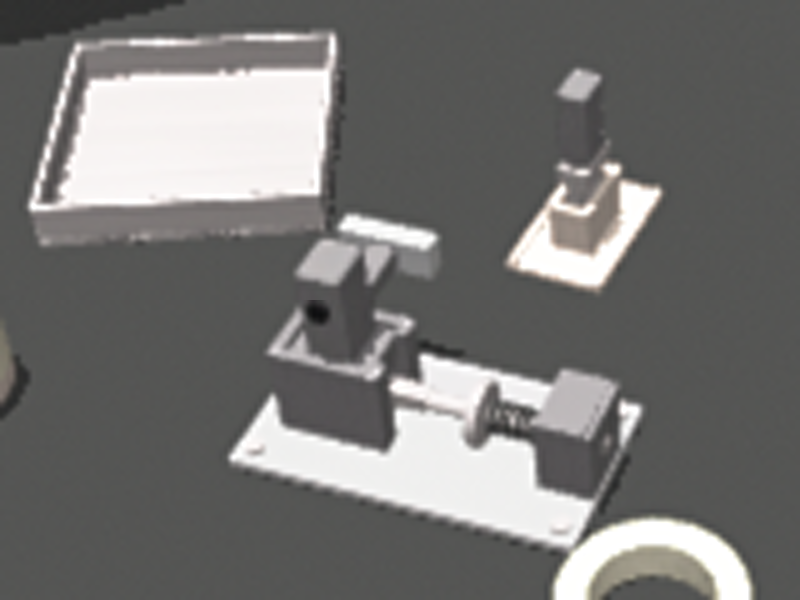

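View pics/c2.png

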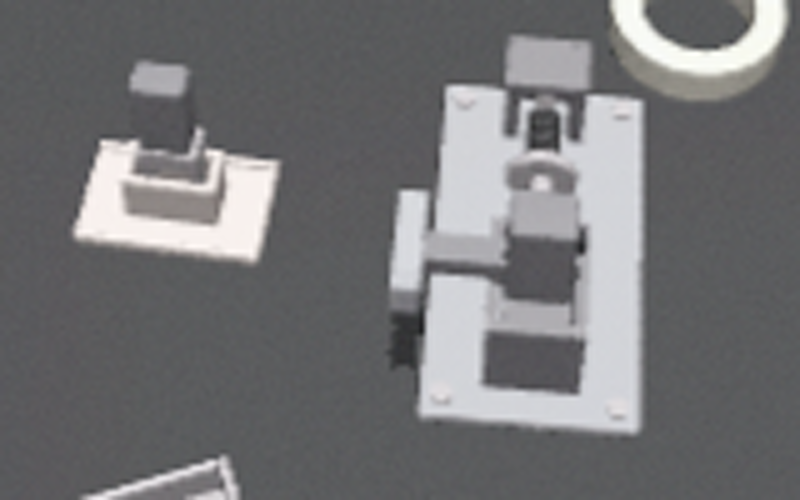

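```bash
python3 - <<'E'
import cv2,numpy as np
a=cv2.imread('pics/sc0.png');b=cv2.imread('pics/si0.png')
f=lambda i,u,v,w,h,k:cv2.resize(i[v:v+h,u:u+w],None,fx=k,fy=k,interpolation=cv2.INTER_CUBIC)
p=f(a,340,172,125,105,4);q=f(b,245,115,130,95,4)
o=np.zeros((420,800,3),np.uint8)
p=f(a,340,172,115,105,4)[:420,:];q=q=f(b,250,120,85,105,4)
q=f(b,285,115,85,90,4)
o[:420,:460]=p;o[:360,460:]=q
cv2.imwrite('pics/c3.png',o)
E
```

```text
(no output)
```

View pics/c3.png

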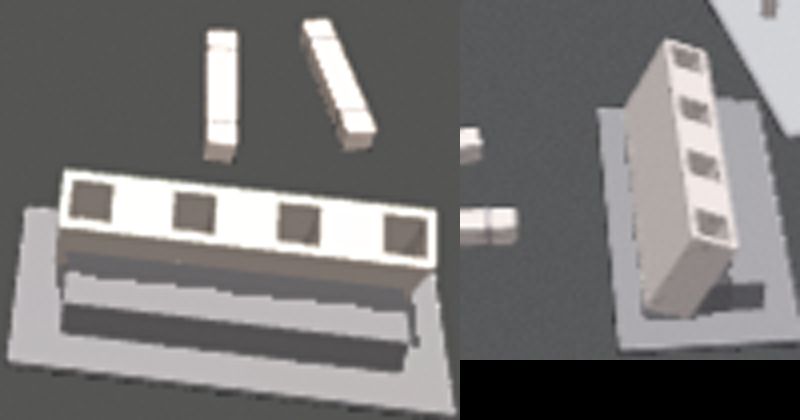

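```bash
cat > fit.py <<'E'
from h import *
from scipy.optimize import least_squares
a=load('sc0');b=load('si0')
c1=lambda x,y:(170+(x+.5)/5-.5,145+(y+.5)/5-.5)
c2=lambda x,y:(250+(x+.5)/5-.5,220+(y+.5)/5-.5)
sl=lambda x,y:(340+(x+.5)/4-.5,172+(y+.5)/4-.5)
sr=lambda x,y:(285+(x-460+.5)/4-.5,115+(y+.5)/4-.5)
def fit(obs,g,freez=False):
    def P(p,l): c,s=np.cos(p[2]),np.sin(p[2]);return [p[0]+c*l[0]-s*l[1],p[1]+s*l[0]+c*l[1],l[2]+(p[3] if freez else 0)]
    f=lambda p:np.concatenate([proj(c,P(p,l))-np.array(uv) for c,uv,l in obs])
    s=least_squares(f,g+([0] if freez else []));print(np.round(s.x,4),'res',np.round(s.fun,1));return s.x
if __name__=='__main__':
    print('socket');S=[]
    for p,q in zip([(92,201),(195,212),(300,224),(406,236)],[(712,223),(703,166),(694,111),(687,59)]):
        S.append(tri([(a,*sl(*p)),(b,*sr(*q))]));print(np.round(S[-1],4))
    d=S[3]-S[0];print(np.linalg.norm(d),np.arctan2(-d[0],d[1]))
    # lug
    for p in [(228,462),(572,545),(642,405)]: print('lug sc',np.round(atz(a,*c1(*p),.008),4))
    for p in [(443,87),(645,97),(640,432),(420,418)]: print('lug si',np.round(atz(b,*c2(*p),.008),4))
    print('bracket top');
    for p,q in zip([(332,239),(365,245),(335,283),(295,273)],[(510,195),(0,0),(580,237),(508,235)]):
        print(np.round(atz(a,*c1(*p),.111),4),np.round(atz(b,*c2(*q),.111),4))
    print('bearing top sc');
    for p,q in zip([(557,369),(619,385),(600,428),(537,410)],[(508,37),(592,40),(591,88),(505,84)]): print(np.round(atz(a,*c1(*p),.053),4),np.round(atz(b,*c2(*q),.053),4))
    print('key top')
    for p in [(558,95),(590,100),(602,75),(577,68)]:print(np.round(atz(a,*c1(*p),.106),4))
    for p in [(133,62),(190,66),(187,98),(131,94)]:print(np.round(atz(b,*c2(*p),.106),4))
    print('keytri',tri([(a,*c1(582,84)),(b,*c2(160,80))]))
    print('stand')
    for p in [(507,267),(597,290),(662,187)]:print(np.round(atz(a,*c1(*p),.004),4))
    for p in [(103,140),(279,160),(258,262),(75,240)]:print(np.round(atz(b,*c2(*p),.004),4))
    print('tray')
    for p in [(80,37),(336,33),(325,195),(30,207)]:print(np.round(atz(a,*c1(*p),.028),4))
    print('bars')
    for n,p in (('A',[(208,32),(236,32),(238,138),(206,138)]),('B',[(303,22),(327,19),(374,130),(345,138)])):
        for x in p:print(n,np.round(atz(a,*sl(*x),.02),4))
    for x in [(258,172),(299,172),(251.5,155),(290,151.5)]: print('si',np.round(atz(b,*x,.015),4))
E
python3 fit.py
```

```text
socket
[0.6499 0.1241 0.0861]
[0.651  0.1833 0.0854]
[0.6522 0.2434 0.0849]
[0.6543 0.3031 0.0855]
0.17906057282238685 -0.02485975979844988
lug sc [ 0.6734 -0.2348  0.008 ]
lug sc [ 0.7038 -0.0554  0.008 ]
lug sc [ 0.607  -0.0368  0.008 ]
lug si [ 0.6071 -0.0372  0.008 ]
lug si [ 0.7093 -0.0534  0.008 ]
lug si [ 0.673  -0.2353  0.008 ]
lug si [ 0.5755 -0.2192  0.008 ]
bracket top
[ 0.6154 -0.1849  0.111 ] [ 0.6182 -0.1715  0.111 ]
[ 0.6175 -0.168   0.111 ] [ 0.3964 -0.0425  0.111 ]
[ 0.646  -0.1748  0.111 ] [ 0.6447 -0.1951  0.111 ]
[ 0.6416 -0.1954  0.111 ] [ 0.6146 -0.1912  0.111 ]
bearing top sc
[ 0.6314 -0.0743  0.053 ] [ 0.6379 -0.0426  0.053 ]
[ 0.6383 -0.0423  0.053 ] [ 0.6791 -0.0484  0.053 ]
[ 0.668  -0.0465  0.053 ] [ 0.6737 -0.0773  0.053 ]
[ 0.6602 -0.0786  0.053 ] [ 0.6325 -0.071   0.053 ]
key top
[ 0.4794 -0.1004  0.106 ]
[ 0.4815 -0.0827  0.106 ]
[ 0.4584 -0.0803  0.106 ]
[ 0.4539 -0.0948  0.106 ]
[ 0.4573 -0.0808  0.106 ]
[ 0.4832 -0.0856  0.106 ]
[ 0.4813 -0.1034  0.106 ]
[ 0.4563 -0.0988  0.106 ]
keytri [ 0.46863425 -0.09034631  0.10532514]
stand
[ 0.507  -0.1291  0.004 ]
[ 0.5191 -0.076   0.004 ]
[ 0.4254 -0.0538  0.004 ]
[ 0.4326 -0.0508  0.004 ]
[ 0.5205 -0.0713  0.004 ]
[ 0.507 -0.129  0.004]
[ 0.4192 -0.1083  0.004 ]
tray
[ 0.3584 -0.4281  0.028 ]
[ 0.3322 -0.273   0.028 ]
[ 0.4872 -0.2358  0.028 ]
[ 0.5196 -0.3948  0.028 ]
bars
A [0.3985 0.2058 0.02  ]
A [0.3957 0.2261 0.02  ]
A [0.5105 0.2233 0.02  ]
A [0.5134 0.2019 0.02  ]
B [0.3772 0.2755 0.02  ]
B [0.3711 0.2933 0.02  ]
B [0.49   0.3154 0.02  ]
B [0.5008 0.2951 0.02  ]
si [0.3977 0.2159 0.015 ]
si [0.5183 0.2042 0.015 ]
si [0.376  0.2933 0.015 ]
si [0.4949 0.2982 0.015 ]
```

```bash
python3 -m jog '[[0,0,0,0.14,0],[0,0,0,0.14,0],[0,0,0,0.14,0],[0,0,0,0.14,0],[0,0,0,0.14,0],[0.8,-4.5,0,0,0],[0.8,-4.5,0,0,0],[0.8,-4.5,0,0,0],[0.8,-4.5,0,0,0],[0.8,-4.5,0,0,0]]' 20; python3 -c "
from h import *
togo([.4686,-.0905,.16])"
```

```text
time: 1.15
ee_pos: [0.3756, -0.3488, 0.2396]
eef_rot: [0.991, -0.137, -0.004, -0.002]
ft_force: [1.5, 0.4, 0.4]
width: 0.0874
shift cm [  1.99 -27.37   8.  ] toolx yaw -0.275 z [-0.007  0.004 -1.   ]
```

```bash
python3 -m jog '[[0.3,-4,0,-0.04,0],[0.3,-4,0,0,0],[0.3,-4,0,0,0],[0.3,-4,0,0,0],[0.3,-4,0,0,0],[0.3,-4,0,0,0],[0,-2,0,0,0],[0,0,2,0,0],[0,0,2,0,0],[0,0,0,0,0]]'; python3 -c "
from h import *
togo([.4686,-.0905,.16]);snap('wrist','w1')"
```

```text
time: 2.15
ee_pos: [0.4575, -0.0806, 0.199]
eef_rot: [0.994, -0.11, -0.003, -0.002]
ft_force: [0.3, -0.5, 0.6]
width: 0.0872
shift cm [1.32 0.74 3.89] toolx yaw -0.22 z [-0.006  0.004 -1.   ]
```

View pics/w1.png

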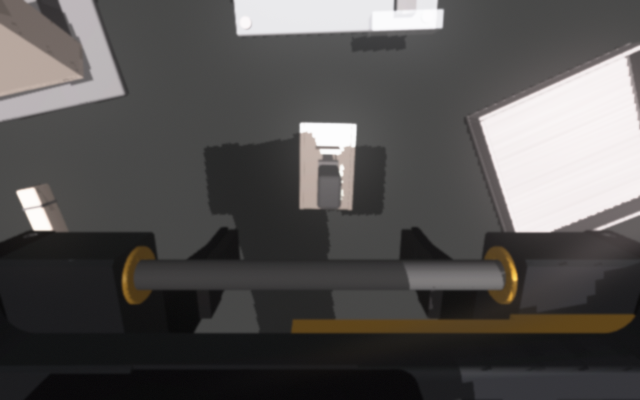

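```bash
python3 -c "
from h import *
c=load('w1')
for p in [(320,208),(340,208),(329,190)]: print(atz(c,*p,.106))
for p in [(300,209),(353,209),(300,124),(356,124)]: print(atz(c,*p,.004))"; python3 -m jog '[[1.3,0.7,0,0,0],[0,0,2,0,0],[0,0,0,0,0],[0,0,0,0,0],[0,0,0,0,0],[0,0,0,0,0],[0,0,0,0,0],[0,0,0,0,0],[0,0,0,0,0],[0,0,0,0,0]]'; python3 -c "
from h import *
togo([.4686,-.0905,.087]);"
```

```text
[ 0.45603013 -0.08030682  0.106     ]
[ 0.45275193 -0.09497505  0.106     ]
[ 0.46821385 -0.08985953  0.106     ]
[ 0.42786357 -0.05171825  0.004     ]
[ 0.41535688 -0.10768199  0.004     ]
[ 0.51529771 -0.07282616  0.004     ]
[ 0.50294806 -0.12786496  0.004     ]
time: 3.2
ee_pos: [0.4744, -0.0948, 0.1873]
eef_rot: [0.994, -0.112, 0.002, -0.001]
ft_force: [0.3, 0.1, 0.2]
width: 0.0871
shift cm [-0.71 -0.27 10.03] toolx yaw -0.224 z [ 0.005  0.001 -1.   ]
```

```bash
python3 -m jog '[[-0.4,-0.2,2,0,0],[-0.2,-0.1,2,0,0],[0,0,2,0,0],[0,0,2,0,0],[0,0,1,0,0],[0,0,0.6,0,0],[0,0,0,0,0],[0,0,0,0,0],[0,0,0,0,0],[0,0,0,0,0]]'; python3 -c "
from h import *
togo([.4686,-.0905,.087]);"
```

```text
time: 4.2
ee_pos: [0.4718, -0.0906, 0.0913]
eef_rot: [0.994, -0.112, 0.005, -0.0]
ft_force: [-0.0, -0.0, 0.4]
width: 0.0873
shift cm [-0.32  0.07  0.42] toolx yaw -0.224 z [ 0.01 -0.   -1.  ]
```

```bash
python3 -m jog '[[-0.3,0,0.4,0,0],[0,0,0,0,0],[0,0,0,0,1],[0,0,0,0,1],[0,0,0,0,1],[0,0,0,0,1],[0,0,0,0,1],[0,0,0,0,1],[0,0,0,0,1],[0,0,0,0,1]]' 40; python3 -c "
from h import *
togo([.4686,-.0905,.087]);"
```

```text
time: 5.2
ee_pos: [0.4693, -0.09, 0.0879]
eef_rot: [0.994, -0.112, 0.006, -0.0]
ft_force: [0.2, 0.2, -0.2]
width: 0.0309
shift cm [-0.06  0.07  0.09] toolx yaw -0.224 z [ 0.012 -0.001 -1.   ]
```

```bash
python3 -m jog '[[0,0,0,0,1],[0,0,0,0,1],[0,0,0,0,1],[0,0,-2,0,1],[0,0,-3,0,1],[0,0,-3,0,1],[0,0,-3,0,1],[0,0,-2,0,1],[0,0,0,-0.05,1],[0,0,0,0,1]]'; python3 -c "
from h import *
st();togo([.6408,-.1313,.21]);"
```

```text
time: 6.2
ee_pos: [0.466, -0.0895, 0.2216]
eef_rot: [0.996, -0.086, 0.004, -0.0]
ft_force: [-0.3, 0.7, -0.9]
width: 0.0182
t 6.2 p [ 0.466  -0.0895  0.2216] q [ 0.996 -0.086  0.004 -0.   ] f [-0.3  0.7 -0.9] w 0.0182
shift cm [17.93  1.12  1.3 ] toolx yaw -0.172 z [ 0.008  0.    -1.   ]
```

```bash
python3 -m jog '[[3,0.2,0,0,1],[3,0.2,0,0,1],[3,0.2,0,0,1],[3,0.2,0,0,1],[3,0.2,0,0,1],[2,0.1,0,0,1],[0,0,0,0,1],[0,0,0,0,1],[0,0,0,0,1],[0,0,0,0,1]]'; python3 -c "
from h import *
st();togo([.6408,-.1313,.21]);snap('scene','s2');snap('side','d2')
import cv2
a=cv2.imread('pics/s2.png');b=cv2.imread('pics/d2.png')
f=lambda i,u,v:cv2.resize(i[v:v+150,u:u+100],None,fx=4,fy=4,interpolation=2)
cv2.imwrite('pics/v2.png',np.hstack([f(a,200,130),f(b,300,170)]))"
```

```text
time: 7.2
ee_pos: [0.6336, -0.1313, 0.2152]
eef_rot: [0.996, -0.092, -0.001, -0.0]
ft_force: [-0.3, 0.1, -0.9]
width: 0.0178
t 7.2 p [ 0.6336 -0.1313  0.2152] q [ 0.996 -0.092 -0.001 -0.   ] f [-0.3  0.1 -0.9] w 0.0178
shift cm [ 0.71 -0.13  0.52] toolx yaw -0.185 z [-0.003  0.001 -1.   ]
```

View pics/v2.png

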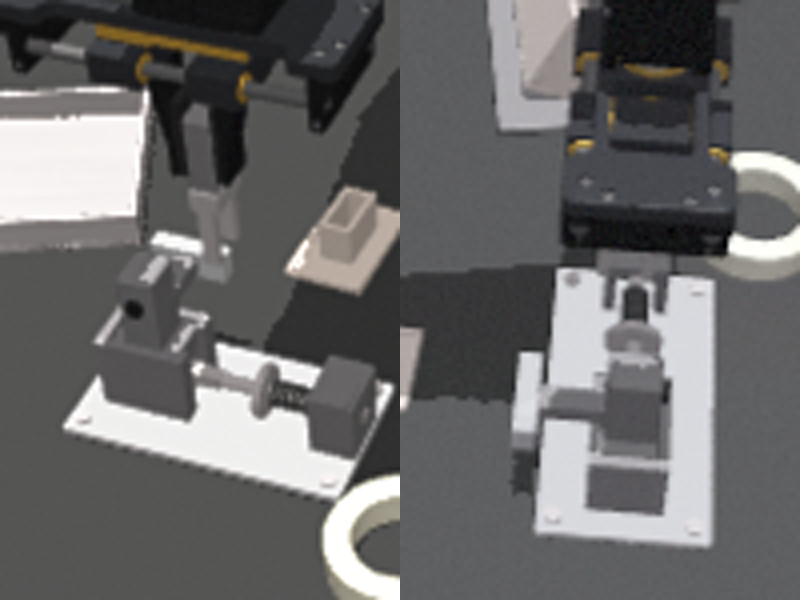

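```bash
python3 -c "
from h import *
c=load('s2');x=np.array([np.cos(.175),-np.sin(.175),0]);y=np.array([.174,.985,0])
for s in(.012,-.012): print((proj(c,np.array([.6336,-.1313,.131])+s*x)-[200,130])*4)
# bar axis & collar check
L=np.array([.6318,-.1825,0])
for yy in (.03,.07): print((proj(c,L+y*yy+[0,0,.029])-[200,130])*4)
d=load('d2')
print((proj(d,L+y*.076+[0,0,.047])-[300,170])*4,(proj(d,L+y*.109+[0,0,.053])-[300,170])*4+[400,0])
for l in [(-22.5,-29.5),(22.5,-29.5)]: print((proj(d,L+x*l[0]/1e3+y*l[1]/1e3+[0,0,.06])-[300,170])*4+[400,0])
"
python3 -m jog '[[0.35,-0.1,0.5,0,1],[0.3,0,0.5,0,1],[0,0,0,0,1],[0,0,0,0,1],[0,0,0,0,1],[0,0,0,0,1],[0,0,0,0,1],[0,0,0,0,1],[0,0,0,0,1],[0,0,0,0,1]]'; python3 -c "
from h import *
st();togo([.6408,-.1313,.21]);"
```

```text
[212.22223047 264.97838334]
[228.90965597 239.33819525]
[200.64505985 375.40788998]
[259.91047127 389.33539007]
[231.16976014 319.59418205] [633.16010394 268.79067277]
[586.23739776 464.09067351]
[669.05560905 469.99044014]
time: 8.3
ee_pos: [0.6405, -0.1316, 0.2055]
eef_rot: [0.996, -0.092, -0.0, -0.0]
ft_force: [0.4, -0.1, -1.0]
width: 0.0179
t 8.3 p [ 0.6405 -0.1316  0.2055] q [ 0.996 -0.092 -0.    -0.   ] f [ 0.4 -0.1 -1. ] w 0.0179
shift cm [ 0.02 -0.03 -0.45] toolx yaw -0.185 z [-0.001  0.    -1.   ]
```

```bash
python3 -m jog '[[0,0,1.5,0,1],[0,0,1.5,0,1],[0,0,1.5,0,1],[0,0,1.5,0,1],[0,0,1,0,1],[0,0,0,0,1],[0,0,0,0,1],[0,0,0,0,1],[0,0,0,0,1],[0,0,0,0,1]]'; python3 -c "
from h import *
st();togo([.6408,-.1313,.098]);snap('scene','s3');snap('side','d3')
import cv2
a=cv2.imread('pics/s3.png');b=cv2.imread('pics/d3.png')
f=lambda i,u,v:cv2.resize(i[v:v+100,u:u+100],None,fx=4,fy=4,interpolation=2)
cv2.imwrite('pics/v3.png',np.hstack([f(a,205,165),f(b,310,210)]))"
```

```text
time: 9.3
ee_pos: [0.6399, -0.1315, 0.1281]
eef_rot: [0.996, -0.092, -0.001, -0.0]
ft_force: [-0.2, -0.8, -1.2]
width: 0.0176
t 9.3 p [ 0.6399 -0.1315  0.1281] q [ 0.996 -0.092 -0.001 -0.   ] f [-0.2 -0.8 -1.2] w 0.0176
shift cm [ 0.1  -0.04  3.01] toolx yaw -0.185 z [-0.003  0.001 -1.   ]
```

View pics/v3.png

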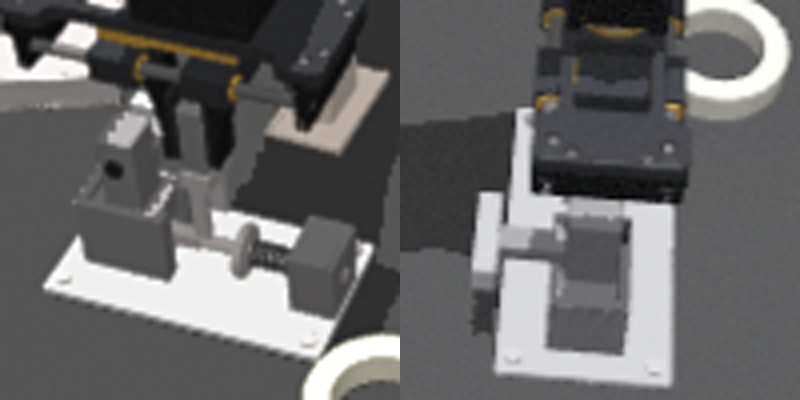

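```bash
python3 -m jog '[[0.1,0,1,0,1],[0,0,1,0,1],[0,0,1,0,1],[0,0,0,0,1],[0,-0.3,0,0,1],[0,-0.3,0,0,1],[0,-0.3,0,0,1],[0,0,0,0,1],[0,0,0,0,1],[0,0,0,0,1]]' 55; python3 -c "
from h import *
st();togo([.6408,-.1313,.098]);"
```

```text
time: 10.4
ee_pos: [0.6428, -0.1215, 0.0956]
eef_rot: [0.996, -0.092, -0.001, -0.0]
ft_force: [-0.1, 0.4, -1.4]
width: 0.0179
t 10.4 p [ 0.6428 -0.1215  0.0956] q [ 0.996 -0.092 -0.001 -0.   ] f [-0.1  0.4 -1.4] w 0.0179
shift cm [-0.02  1.   -0.24] toolx yaw -0.184 z [-0.002  0.001 -1.   ]
```

```bash
python3 -m jog '[[0,-0.3,0,0,1],[0,-0.3,0,0,1],[0,-0.3,0,0,1],[0,-0.3,0,0,1],[0,0,0,0,1],[0,0,0,0,1],[0,0,0,0,1],[0,0,0,0,1],[0,0,0,0,1],[0,0,0,0,1]]' 55; python3 -c "
from h import *
st();togo([.6408,-.1313,.098]);"
```

```text
time: 11.4
ee_pos: [0.6441, -0.1154, 0.0959]
eef_rot: [0.996, -0.095, -0.002, 0.004]
ft_force: [-1.2, -2.9, -0.7]
width: 0.0178
t 11.4 p [ 0.6441 -0.1154  0.0959] q [ 0.996 -0.095 -0.002  0.004] f [-1.2 -2.9 -0.7] w 0.0178
shift cm [-0.03  1.62 -0.2 ] toolx yaw -0.189 z [-0.004 -0.007 -1.   ]
```

```bash
python3 -m jog '[[0,-0.6,0,0,1],[0,-0.6,0,0,1],[0,-0.6,0,0,1],[0,-0.6,0,0,1],[0,-0.6,0,0,1],[0,-0.6,0,0,1],[0,-0.6,0,0,1],[0,-0.6,0,0,1],[0,-0.6,0,0,1],[0,-0.6,0,0,1]]' 60; python3 -c "
from h import *
st();togo([.6408,-.1313,.098]);"
```

```text
time: 12.4
ee_pos: [0.6475, -0.1001, 0.0958]
eef_rot: [0.993, -0.11, -0.007, 0.031]
ft_force: [-6.2, -16.5, 4.0]
width: 0.0175
t 12.4 p [ 0.6475 -0.1001  0.0958] q [ 0.993 -0.11  -0.007  0.031] f [ -6.2 -16.5   4. ] w 0.0175
shift cm [ 0.03  3.19 -0.02] toolx yaw -0.221 z [-0.021 -0.061 -0.998]
```

```bash
python3 -c "
from h import *
snap('scene','s4');st();togo([.6408,-.1313,.098])
import cv2
a=cv2.imread('pics/s4.png');b=cv2.imread('pics/s3.png')
f=lambda i,u,v:cv2.resize(i[v:v+100,u:u+100],None,fx=4,fy=4,interpolation=2)
cv2.imwrite('pics/v4.png',np.hstack([f(b,205,165),f(a,205,165)]))"
```

```text
t 12.45 p [ 0.6475 -0.1     0.0958] q [ 0.993 -0.11  -0.007  0.032] f [ -7.6 -15.5   4.8] w 0.0175
shift cm [ 0.03  3.21 -0.01] toolx yaw -0.221 z [-0.021 -0.062 -0.998]
```

View pics/v4.png

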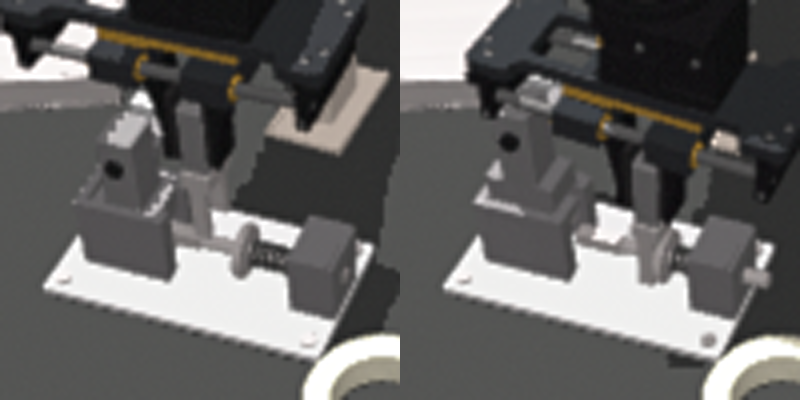

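```bash
python3 -m jog '[[0,0.4,0,0,1],[0,0.4,0,0,1],[0,0.4,0,0,1],[0,0.4,0,0,1],[0,0.4,0,0,1],[0,0.4,0,0,1],[0,0.3,0,0,1],[0,0.2,0,0,1],[0,0,0,0,1],[0,0,0,0,1]]'; python3 -c "
from h import *
st();togo([.6408,-.1313,.096]);"
```

```text
time: 13.45
ee_pos: [0.6409, -0.129, 0.0976]
eef_rot: [0.993, -0.11, -0.007, 0.031]
ft_force: [-0.5, -0.2, -1.2]
width: 0.0179
t 13.45 p [ 0.6409 -0.129   0.0976] q [ 0.993 -0.11  -0.007  0.031] f [-0.5 -0.2 -1.2] w 0.0179
shift cm [0.04 0.22 0.17] toolx yaw -0.22 z [-0.021 -0.061 -0.998]
```

```bash
python3 -m jog '[[0,0.4,0,0,1],[0,0.4,0,0,1],[0,0.4,0,0,1],[0,0.4,0,0,1],[0,0.5,0,0,1],[0,0.5,0,0,1],[0,0.5,0,0,1],[0,0,0,0,1],[0,0,0,0,1],[0,0,0,0,1]]'; python3 -c "
from h import *
st();togo([.6408,-.1313,.096]);"
```

```text
time: 14.45
ee_pos: [0.6378, -0.1418, 0.0986]
eef_rot: [0.995, -0.102, -0.005, 0.019]
ft_force: [-0.4, 0.2, -1.2]
width: 0.0175
t 14.45 p [ 0.6378 -0.1418  0.0986] q [ 0.995 -0.102 -0.005  0.019] f [-0.4  0.2 -1.2] w 0.0175
shift cm [ 0.08 -1.1   0.22] toolx yaw -0.205 z [-0.015 -0.037 -0.999]
```

```bash
python3 -m jog '[[0,0.5,0,0,1],[0,0.5,0,0,1],[0,0.5,0,0,1],[0,0.5,0,0,1],[0,0.5,0,0,1],[0,0,0,0,1],[0,0,0,0,1],[0,0,0,0,1],[0,0,0,0,1],[0,0,0,0,1]]'; python3 -c "
from h import *
st();togo([.6408,-.1313,.096]);"
```

```text
time: 15.45
ee_pos: [0.6373, -0.1431, 0.099]
eef_rot: [0.996, -0.094, -0.003, 0.004]
ft_force: [0.7, 2.7, -1.1]
width: 0.0173
t 15.45 p [ 0.6373 -0.1431  0.099 ] q [ 0.996 -0.094 -0.003  0.004] f [ 0.7  2.7 -1.1] w 0.0173
shift cm [ 0.12 -1.23  0.29] toolx yaw -0.189 z [-0.007 -0.008 -1.   ]
```

```bash
python3 -m jog '[[0,-0.4,0,0,1],[0,-0.4,0,0,1],[0,-0.3,0,0,1],[0,0,-1,0,1],[0,0,-2,0,1],[0,0,-2,0,1],[0,0,-2,0,1],[0,0,-2,0,1],[0,0,-2,0,1],[0,0,0,0.04,1]]'; python3 -c "
from h import *
st();togo([.4695,-.0902,.2]);"
```

```text
time: 16.45
ee_pos: [0.6403, -0.1336, 0.2181]
eef_rot: [0.993, -0.116, -0.002, 0.006]
ft_force: [-1.1, -0.6, -1.1]
width: 0.0178
t 16.45 p [ 0.6403 -0.1336  0.2181] q [ 0.993 -0.116 -0.002  0.006] f [-1.1 -0.6 -1.1] w 0.0178
shift cm [-17.61  -0.32   1.84] toolx yaw -0.232 z [-0.005 -0.012 -1.   ]
```

```bash
python3 -m jog '[[-3,-0.05,0,0,1],[-3,-0.05,0,0,1],[-3,-0.05,0,0,1],[-3,-0.05,0,0,1],[-3,0,0,0,1],[-1.8,0,0,0,1],[0,0,0.5,0,1],[0,0,0,0,1],[0,0,0,0,1],[0,0,0,0,1]]'; python3 -c "
from h import *
st();togo([.4695,-.0902,.2]);snap('scene','s5');snap('side','d5')
import cv2
a=cv2.imread('pics/s5.png');b=cv2.imread('pics/d5.png')
f=lambda i,u,v:cv2.resize(i[v:v+100,u:u+100],None,fx=4,fy=4,interpolation=2)
cv2.imwrite('pics/v5.png',np.hstack([f(a,240,120),f(b,250,190)]))"
```

```text
time: 17.45
ee_pos: [0.4727, -0.0925, 0.2203]
eef_rot: [0.993, -0.117, 0.002, 0.008]
ft_force: [-0.1, -0.2, -1.2]
width: 0.018
t 17.45 p [ 0.4727 -0.0925  0.2203] q [ 0.993 -0.117  0.002  0.008] f [-0.1 -0.2 -1.2] w 0.018
shift cm [-0.37 -0.19  2.03] toolx yaw -0.235 z [ 0.001 -0.017 -1.   ]
```

View pics/v5.png

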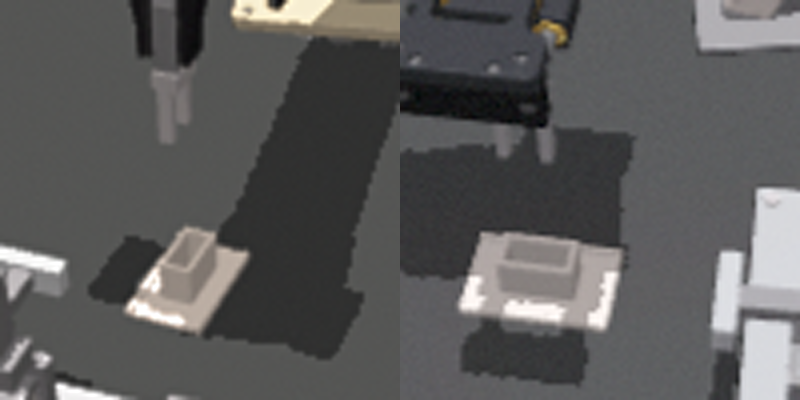

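```bash
python3 -c "
from h import *
a=load('s5');d=load('d5')
A=lambda x,y:(240+(x+.5)/4-.5,120+(y+.5)/4-.5)
D=lambda x,y:(250+(x-399.5)/4-.5,190+(y+.5)/4-.5)
p=tri([(a,*A(167,141)),(d,*D(547,160))]);q=tri([(a,*A(182,121)),(d,*D(503,155))])
print(p,q,(p+q)/2);print('slot',tri([(a,*A(190,249)),(d,*D(539,248))]))
st()"
```

```text
[ 0.48196604 -0.09846325  0.1357717 ] [ 0.45797199 -0.09283833  0.13578443] [ 0.46996902 -0.09565079  0.13577806]
slot [ 0.47012423 -0.08878746  0.03674348]
t 17.55 p [ 0.4726 -0.0925  0.2202] q [ 0.993 -0.117  0.002  0.008] f [-0.8  1.  -1.6] w 0.0176
```

```bash
python3 -m jog '[[-0.15,-0.65,0,0,1],[0,0,1.5,0,1],[0,0,1.5,0,1],[0,0,1.5,0,1],[0,0,1.5,0,1],[0,0,1,0,1],[0,0,0,0,1],[0,0,0,0,1],[0,0,0,0,1],[0,0,0,0,1]]'; python3 -c "
from h import *
st();snap('scene','s6');snap('side','d6')
import cv2
a=cv2.imread('pics/s6.png');b=cv2.imread('pics/d6.png')
f=lambda i,u,v:cv2.resize(i[v:v+75,u:u+80],None,fx=5,fy=5,interpolation=2)
cv2.imwrite('pics/v6.png',np.hstack([f(a,250,140),f(b,250,210)]))"
```

```text
time: 18.55
ee_pos: [0.4756, -0.0832, 0.149]
eef_rot: [0.993, -0.116, 0.003, 0.007]
ft_force: [0.1, -0.0, -1.2]
width: 0.0175
t 18.55 p [ 0.4756 -0.0832  0.149 ] q [ 0.993 -0.116  0.003  0.007] f [ 0.1 -0.  -1.2] w 0.0175
```

View pics/v6.png

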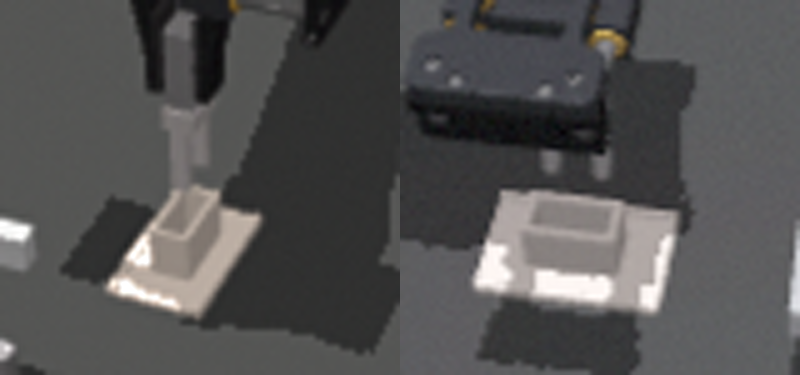

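```bash
python3 -c "
from h import *
a=load('s6');d=load('d6')
A=lambda x,y:(250+(x+.5)/5-.5,140+(y+.5)/5-.5)
D=lambda x,y:(250+(x-399.5)/5-.5,210+(y+.5)/5-.5)
p=tri([(a,*A(180,188)),(d,*D(600,176))]);q=tri([(a,*A(200,164)),(d,*D(551,171))])
print(p,q,(p+q)/2);print('slot',tri([(a,*A(186,211)),(d,*D(573,214))]))
togo([.475,-.0848,.1])"
```

```text
[ 0.48448087 -0.08952061  0.06454153] [ 0.46114616 -0.08300435  0.06332106] [ 0.47281351 -0.08626248  0.06393129]
slot [ 0.46940549 -0.09012408  0.03598965]
shift cm [-0.05  0.1   4.9 ] toolx yaw -0.232 z [ 0.003 -0.015 -1.   ]
```

```bash
python3 -m jog '[[-0.1,0.1,0,0,1],[-0.1,0.1,0,0,1],[0,0,0,0,1],[0,0,0,0,1],[0,0,0.5,0,1],[0,0,0.5,0,1],[0,0,0.5,0,1],[0,0,0,0,1],[0,0,0,0,1],[0,0,0,0,1]]'; python3 -c "
from h import *
st();togo([.4723,-.0859,.1])"
```

```text
time: 19.65
ee_pos: [0.4729, -0.0852, 0.1326]
eef_rot: [0.993, -0.116, 0.003, 0.007]
ft_force: [0.7, -0.1, -1.8]
width: 0.0174
t 19.65 p [ 0.4729 -0.0852  0.1326] q [ 0.993 -0.116  0.003  0.007] f [ 0.7 -0.1 -1.8] w 0.0174
shift cm [-0.06  0.03  3.26] toolx yaw -0.233 z [ 0.003 -0.015 -1.   ]
```

```bash
python3 -m jog '[[-0.05,0.05,0.7,0,1],[0,0,0.7,0,1],[0,0,0.7,0,1],[0,0,0.7,0,1],[0,0,0.7,0,1],[0,0,0.4,0,1],[0,0,0,0,1],[0,0,0,0,1],[0,0,0,0,1],[0,0,0,0,1]]'; python3 -c "
from h import *
st();togo([.4723,-.0859,.089])"
```

```text
time: 20.65
ee_pos: [0.4731, -0.0874, 0.0912]
eef_rot: [0.993, -0.116, 0.003, 0.008]
ft_force: [-0.4, 0.0, -1.0]
width: 0.0177
t 20.65 p [ 0.4731 -0.0874  0.0912] q [ 0.993 -0.116  0.003  0.008] f [-0.4  0.  -1. ] w 0.0177
shift cm [-0.12 -0.13  0.21] toolx yaw -0.233 z [ 0.005 -0.017 -1.   ]
```

In the slot, no contact force. Lower the last 2 mm, release and rise.

```bash
python3 -m jog '[[0,0,0.2,0,1],[0,0,0.2,0,1],[0,0,0,0,1],[0,0,0,0,0.4],[0,0,0,0,0.4],[0,0,0,0,0.4],[0,0,0,0,0.4],[0,0,0,0,0.4],[0,0,-1,0,0.4],[0,0,-2,0,0.4]]'; python3 -m jog '[[0,0,-3,0,0],[0,0,-3,0,0],[0,0,-3,0,0],[0,0,-2,0,0],[0,0,-1,0,0],[0,0,0,-0.05,0],[0,0,0,0,0],[0,0,0,0,0],[0,0,0,0,0],[0,0,0,0,0]]';python3 -c "
from h import *
st();togo([.6314,-.1825,.2])
snap('scene','s7');snap('side','d7')
import cv2
a=cv2.imread('pics/s7.png');b=cv2.imread('pics/d7.png')
f=lambda i,u,v:cv2.resize(i[v:v+120,u:u+120],None,fx=10/3,fy=10/3,interpolation=2)
cv2.imwrite('pics/v7.png',np.hstack([f(a,205,145),f(b,255,205)]))"
```

```text
time: 21.65
ee_pos: [0.4724, -0.0861, 0.117]
eef_rot: [0.993, -0.116, 0.002, 0.007]
ft_force: [0.5, 0.1, 0.1]
width: 0.0513
time: 22.65
ee_pos: [0.4718, -0.0833, 0.2475]
eef_rot: [0.996, -0.091, 0.004, 0.007]
ft_force: [0.3, -0.6, 0.9]
width: 0.0868
t 22.65 p [ 0.4718 -0.0833  0.2475] q [ 0.996 -0.091  0.004  0.007] f [ 0.3 -0.6  0.9] w 0.0868
shift cm [17.45  6.79  5.02] toolx yaw -0.183 z [ 0.007 -0.016 -1.   ]
```

View pics/v7.png

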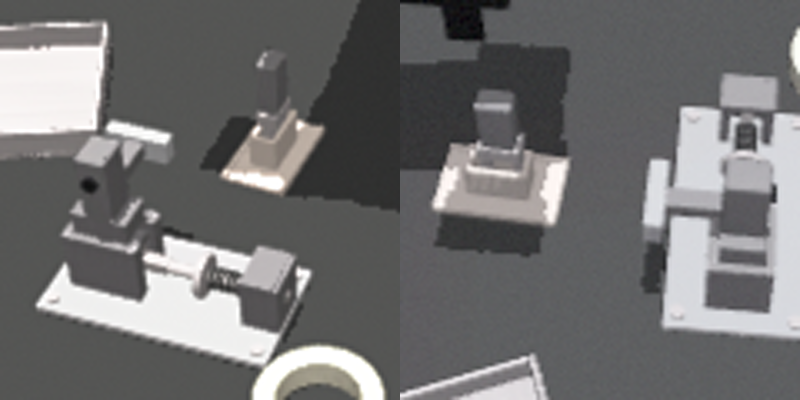

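```bash
python3 -c "
from h import *
a=load('s7');d=load('d7');k=10/3
A=lambda x,y:(205+(x+.5)/k-.5,145+(y+.5)/k-.5)
D=lambda x,y:(255+(x-399.5)/k-.5,205+(y+.5)/k-.5)
print(tri([(a,*A(102,152)),(d,*D(749,173))]))"
python3 -m jog '[[3,1.1,0,0,0],[3,1.1,0,0,0],[3,1.1,0,0,0],[3,1.1,0,0,0],[3,1.1,0,0,0],[2.3,1.1,0,0,0],[0,0,2,0,0],[0,0,1.5,0,0],[0,0,0,0,0],[0,0,0,0,0]]';python3 -c "
from h import *
togo([.6314,-.1825,.126])"
```

```text
[ 0.63168287 -0.18024448  0.13142984]
time: 23.75
ee_pos: [0.6353, -0.1839, 0.2105]
eef_rot: [0.996, -0.092, 0.002, 0.008]
ft_force: [-0.5, -0.4, -0.2]
width: 0.087
shift cm [-0.46 -0.19  8.45] toolx yaw -0.185 z [ 0.003 -0.016 -1.   ]
```

```bash
python3 -m jog '[[-0.2,-0.1,1.5,0,0],[-0.2,-0.1,1.5,0,0],[0,0,1.5,0,0],[0,0,1.5,0,0],[0,0,1.3,0,0],[0,0,0.7,0,0],[0,0,0,0,0],[0,0,0,0,0],[0,0,0,0,0],[0,0,0,0,0]]' 40;python3 -c "
from h import *
togo([.6314,-.1825,.126])"
```

```text
time: 24.75
ee_pos: [0.6316, -0.1817, 0.1255]
eef_rot: [0.996, -0.092, 0.003, 0.008]
ft_force: [-1.8, 0.3, 0.2]
width: 0.0873
shift cm [-0.01  0.09 -0.05] toolx yaw -0.184 z [ 0.005 -0.016 -1.   ]
```

```bash
python3 -m jog '[[0,0,0,0,1],[0,0,0,0,1],[0,0,0,0,1],[0,0,0,0,1],[0,0,0,0,1],[0,0,0,0,1],[0,0,0,0,1],[0,0,0,0,1],[0,0,0,0,1],[0,0,0,0,1]]' 40; python3 -m jog '[[0,0,0,0,1],[0,0,0,0,1],[0,0,-1,0,1],[0,0,-1,0,1],[0,0,-1,0,1],[0,0,-2,0,1],[0,0,-2,0,1],[0,0,0,0,1],[0,0,0,0,1],[0,0,0,0,1]]' 40;python3 -c "
from h import *
togo([.4244,-.333,.2])"
```

```text
time: 25.75
ee_pos: [0.6324, -0.1819, 0.127]
eef_rot: [0.996, -0.092, 0.005, 0.008]
ft_force: [-0.0, -0.4, 0.0]
width: 0.0239
time: 26.75
ee_pos: [0.6318, -0.1804, 0.2028]
eef_rot: [0.996, -0.092, 0.005, 0.008]
ft_force: [-1.1, 0.6, -1.1]
width: 0.024
shift cm [-17.6   18.79   0.36] toolx yaw -0.184 z [ 0.009 -0.017 -1.   ]
```

```bash
python3 -m jog '[[-2.5,2.6,0,0,1],[-2.5,2.6,0,0,1],[-2.5,2.6,0,0,1],[-2.5,2.6,0,0,1],[-2.5,2.6,0,0,1],[-2.5,2.6,0,0,1],[-2,2.2,0,0,1],[0,0,1,0,1],[0,0,0,0,1],[0,0,0,0,1]]';python3 -c "
from h import *
st();togo([.4244,-.333,.1])"
```

```text
time: 27.75
ee_pos: [0.4207, -0.3266, 0.1829]
eef_rot: [0.996, -0.091, -0.001, 0.004]
ft_force: [-0.2, -0.4, -0.4]
width: 0.0236
t 27.75 p [ 0.4207 -0.3266  0.1829] q [ 0.996 -0.091 -0.001  0.004] f [-0.2 -0.4 -0.4] w 0.0236
shift cm [0.49 0.49 8.29] toolx yaw -0.183 z [-0.003 -0.009 -1.   ]
```

```bash
python3 -m jog '[[0.2,0.2,1.5,0,1],[0.2,0.2,1.5,0,1],[0,0,1.5,0,1],[0,0,1.5,0,1],[0,0,1,0,1],[0,0,0.6,0,1],[0,0,0.4,0,1],[0,0,0,0,1],[0,0,0,0,1],[0,0,0,0,1]]';python3 -c "
from h import *
st();togo([.4244,-.333,.093])"
```

```text
time: 28.75
ee_pos: [0.4281, -0.3281, 0.094]
eef_rot: [0.996, -0.087, -0.001, 0.003]
ft_force: [-0.4, -0.4, -0.9]
width: 0.0241
t 28.75 p [ 0.4281 -0.3281  0.094 ] q [ 0.996 -0.087 -0.001  0.003] f [-0.4 -0.4 -0.9] w 0.0241
shift cm [-0.28  0.55  0.11] toolx yaw -0.174 z [-0.003 -0.006 -1.   ]
```

```bash
python3 -m jog '[[0,0,0.2,0,1],[0,0,0.2,0,1],[0,0,0,0,1],[0,0,0,0,0.4],[0,0,0,0,0.4],[0,0,0,0,0.4],[0,0,0,0,0.4],[0,0,0,0,0.4],[0,0,-1,0,0.4],[0,0,-2,0,0.4]]'; python3 -m jog '[[0,0,-3,0,0],[0,0,-3,0,0],[0,0,-3,0,0],[0,0,-2,0,0],[0,0,-2,0,0],[0,-3,0,0,0],[0,-4,0,0,0],[0,-4,0,0,0],[0,-4,0,0,0],[0,-4,0,0,0]]';python3 -c "
from h import *
st();snap('scene','s8');snap('side','d8')
import cv2
a=cv2.imread('pics/s8.png');b=cv2.imread('pics/d8.png')
f=lambda i,u,v:cv2.resize(i[v:v+150,u:u+160],None,fx=2.5,fy=2.5,interpolation=2)
g=cv2.resize(a[130:230,170:330],None,fx=2.5,fy=2.5,interpolation=2)
h=cv2.resize(b[250:390,200:360],None,fx=2.5,fy=2.5,interpolation=2)
i=cv2.resize(b[115:215,240:400],None,fx=2.5,fy=2.5,interpolation=2)
j=cv2.resize(a[165:275,325:485],None,fx=2.5,fy=2.5,interpolation=2)
L=np.vstack([g,h]);Q=np.vstack([i,j]);H=max(len(L),len(Q))
P=lambda m:np.vstack([m,np.zeros((H-len(m),400,3),np.uint8)])
cv2.imwrite('pics/v8.png',np.hstack([P(L),P(Q)]))"
```

```text
time: 29.75
ee_pos: [0.4286, -0.3282, 0.123]
eef_rot: [0.996, -0.087, -0.001, 0.003]
ft_force: [-0.5, 0.3, 0.0]
width: 0.0521
time: 30.75
ee_pos: [0.4623, -0.14, 0.2674]
eef_rot: [0.996, -0.092, 0.004, 0.006]
ft_force: [2.1, -0.5, 0.0]
width: 0.087
t 30.75 p [ 0.4623 -0.14    0.2674] q [ 0.996 -0.092  0.004  0.006] f [ 2.1 -0.5  0. ] w 0.087
```

View pics/v8.png

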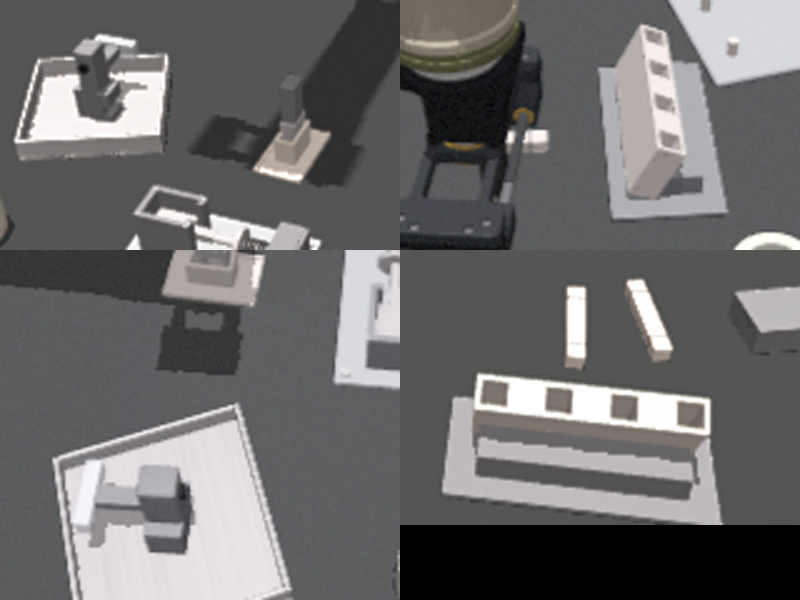

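```bash
python3 -m jog '[[0,-2,0,-0.09,0],[0,-4,0,-0.09,0],[0,-4,0,0,0],[-0.7,-5,0,0,0],[-0.7,-5,0,0,0],[-0.7,-5,0,0,0],[-0.7,-5,0,0,0],[-0.7,-4,0,0,0],[0,-2,0,0,0],[0,0,0,0,0]]' 10;cat > wb.py <<'E'
from h import *
import sys
def bars(name,cam='wrist',z=.02,show=True):
    c=snap(cam,name);im=c['pixels'].astype(int)
    m=((im.min(2)>165)).astype(np.uint8)
    m=cv2.morphologyEx(m,cv2.MORPH_CLOSE,np.ones((5,5)))
    n,l,s,ce=cv2.connectedComponentsWithStats(m);out=[]
    for i in range(1,n):
        if s[i,4]<150: continue
        cn=cv2.findContours((l==i).astype(np.uint8),0,2)[0][0]
        bx=cv2.boxPoints(cv2.minAreaRect(cn));w=np.array([atz(c,*p,z)[:2] for p in bx])
        e=w[[1,2]]-w[[0,1]];L=np.linalg.norm(e,axis=1);k=L.argmax();y=np.arctan2(e[k,1],e[k,0]);y=(y+np.pi/2)%np.pi-np.pi/2
        print(np.round(ce[i]),s[i,4],'c',np.round(w.mean(0),4),'L',np.round(L,3),'yaw',round(y,3));out.append((w.mean(0),y,L))
    return out
if __name__=='__main__':
    bars(sys.argv[1],sys.argv[2] if len(sys.argv)>2 else 'wrist');st()
E
python3 wb.py w9; python3 wb.py s9 scene
```

```text
time: 31.85
ee_pos: [0.4314, 0.2294, 0.2696]
eef_rot: [1.0, 0.005, 0.008, 0.007]
ft_force: [-0.3, -0.3, 0.0]
width: 0.087
[333.  19.] 9150 c [0.5976 0.2157] L [0.251 0.043] yaw -1.558
[600.  16.] 2778 c [ 0.6021 -0.0762] L [0.098 0.042] yaw -1.558
[327. 148.] 1764 c [0.4557 0.2161] L [0.12  0.022] yaw -0.031
[572. 143.] 2932 c [ 0.464  -0.0872] L [0.091 0.081] yaw -0.155
[259. 167.] 1612 c [0.4326 0.2975] L [0.022 0.12 ] yaw 0.214
[127. 183.] 4983 c [0.4145 0.4611] L [0.109 0.073] yaw -1.308
[443. 279.] 1375 c [0.2866 0.0618] L [0.161 0.016] yaw -1.57
t 31.9 p [0.4317 0.2281 0.2696] q [1.    0.004 0.008 0.007] f [-0.4  0.8 -0.4] w 0.0867
[517.  53.] 2152 c [-0.6826  0.8352] L [0.382 0.452] yaw 1.556
[251.  63.] 915 c [-0.3523 -0.4041] L [0.211 0.238] yaw -1.559
[629.  70.] 188 c [-0.5608  1.2896] L [0.094 0.249] yaw -0.018
[507.  94.] 573 c [-0.2526  0.6412] L [0.269 0.409] yaw 0.983
[576.  84.] 260 c [-0.3608  0.987 ] L [0.113 0.155] yaw 1.151
[312. 115.] 491 c [ 0.0241 -0.0486] L [0.225 0.16 ] yaw 0.093
[ 54. 163.] 564 c [ 0.3904 -0.8004] L [0.592 0.036] yaw 0.001
[603. 180.] 721 c [0.3008 0.825 ] L [0.053 0.419] yaw 0.014
[207. 170.] 1317 c [ 0.3957 -0.3519] L [0.194 0.21 ] yaw 0.303
[286. 191.] 280 c [ 0.4837 -0.0891] L [0.11  0.067] yaw -0.191
[480. 188.] 533 c [0.4    0.4592] L [0.127 0.077] yaw -1.298
[395. 196.] 159 c [0.4572 0.2139] L [0.116 0.018] yaw -0.023
[150. 200.] 440 c [ 0.5775 -0.446 ] L [0.127 0.068] yaw 0.418
[270. 241.] 2157 c [ 0.6637 -0.0976] L [0.17  0.324] yaw 1.048
[525. 322.] 23930 c [0.7906 0.3757] L [0.456 0.732] yaw 1.265
[ 98. 312.] 3743 c [ 0.9138 -0.4089] L [0.059 0.431] yaw 1.565
[ 73. 378.] 2347 c [ 1.0511 -0.3841] L [0.071 0.184] yaw 1.568
t 31.95 p [0.4322 0.2266 0.2693] q [1.    0.003 0.008 0.008] f [ 0.6 -1.3 -0.2] w 0.0869
```

```bash
python3 -c "
from h import *
togo([.5006,.2146,.025])"
```

```text
shift cm [ 6.46  0.86 24.55] toolx yaw 0.006 z [ 0.015 -0.015 -1.   ]
```

```bash
python3 -m jog '[[2,0.3,2,0.03,0],[2,0.3,3,0,0],[2,0.2,4,0,0],[0.4,0,4,0,0],[0,0,3,0,0],[0,0,2,0,0],[0,0,1,0,0],[0,0,0,0,0],[0,0,0,0,0],[0,0,0,0,0]]' 10; python3 -c "
from h import *
togo([.5006,.2146,.025])"
```

```text
time: 32.95
ee_pos: [0.5099, 0.1958, 0.0778]
eef_rot: [1.0, -0.024, 0.012, 0.012]
ft_force: [0.1, 0.4, 0.3]
width: 0.0871
shift cm [-1.14 -1.96  5.21] toolx yaw -0.047 z [ 0.022 -0.025 -0.999]
```

```bash
python3 -m jog '[[-0.5,-0.7,0,-0.02,0],[-0.4,-0.7,0,0,0],[-0.2,-0.4,0,0,0],[0,0,0,0,0],[0,0,0,0,0],[0,0,1,0,0],[0,0,1,0,0],[0,0,0,0,0],[0,0,0,0,0],[0,0,0,0,0]]' 10; python3 -c "
from h import *
togo([.5006,.2146,.025])"
```

```text
time: 33.95
ee_pos: [0.5, 0.2161, 0.0575]
eef_rot: [1.0, -0.012, 0.013, 0.012]
ft_force: [-0.5, 0.2, 0.2]
width: 0.0873
shift cm [-0.02  0.07  3.25] toolx yaw -0.025 z [ 0.026 -0.024 -0.999]
```

```bash
python3 -m jog '[[0,0,1,0,0],[0,0,1,0,0],[0,0,0.8,0,0],[0,0,0.3,0,0],[0,0,0,0,0],[0,0,0,0,1],[0,0,0,0,1],[0,0,0,0,1],[0,0,0,0,1],[0,0,0,0,1]]' 6; python3 -m jog '[[0,0,0,0,1],[0,0,0,0,1],[0,0,0,0,1],[0,0,0,0,1],[0,0,0,0,1],[0,0,0,0,1],[0,0,0,0,1],[0,0,0,0,1],[0,0,0,0,1],[0,0,0,0,1]]' 6; python3 -c "
from h import *
st();togo([.5006,.2146,.025])"
```

```text
time: 34.95
ee_pos: [0.5014, 0.2155, 0.0244]
eef_rot: [1.0, -0.012, 0.014, 0.012]
ft_force: [0.1, 0.1, -0.8]
width: 0.055
time: 35.95
ee_pos: [0.5015, 0.2154, 0.0245]
eef_rot: [1.0, -0.013, 0.014, 0.012]
ft_force: [-1.2, -0.6, 0.3]
width: 0.0201
t 35.95 p [0.5015 0.2154 0.0245] q [ 1.    -0.013  0.014  0.012] f [-1.2 -0.6  0.3] w 0.0201
shift cm [-0.08  0.09 -0.05] toolx yaw -0.025 z [ 0.027 -0.024 -0.999]
```

```bash
python3 -m jog '[[-0.3,0,-1.5,0,1],[-0.5,0,-1.5,0,1],[-0.7,0,-1.4,0,1],[-0.9,0,-1.3,0,1],[-1.1,0,-1.1,0,1],[-1.2,0,-1,0,1],[-1.2,0,-0.7,0,1],[0,0,0,0,1],[0,0,0,0,1],[0,0,0,0,1]]' 3; python3 -c "
from h import *
st();a=snap('scene','s10')['pixels'];b=snap('side','d10')['pixels'];w=snap('wrist','w10')['pixels']
f=lambda i,u,v:cv2.resize(i[v:v+110,u:u+100,::-1],None,fx=4,fy=4,interpolation=2)
o=np.hstack([f(a,345,110),f(b,225,110)])
cv2.imwrite('pics/v10.png',o)"
```

```text
time: 36.95
ee_pos: [0.4366, 0.2207, 0.1202]
eef_rot: [1.0, -0.011, 0.017, 0.012]
ft_force: [-0.3, -0.0, -0.5]
width: 0.0198
t 36.95 p [0.4366 0.2207 0.1202] q [ 1.    -0.011  0.017  0.012] f [-0.3 -0.  -0.5] w 0.0198
```

View pics/v10.png

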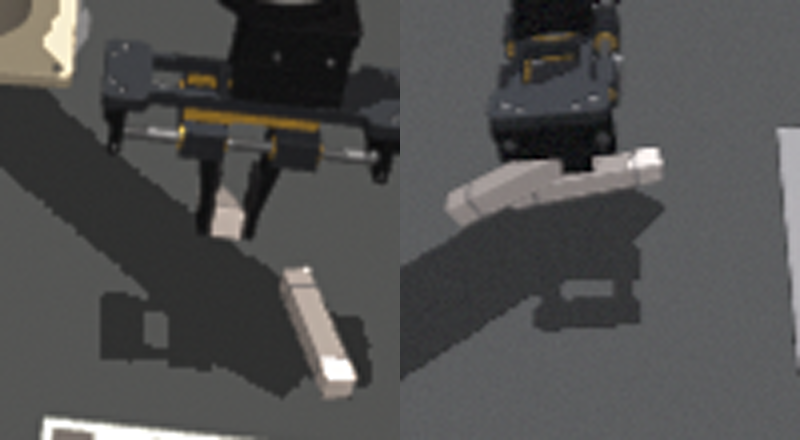

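```bash
cat > tipA.py <<'E'
from h import *
def aty(c,u,v,y):
    o,d=ray(c,u,v);return o+d*(y-o[1])/d[1]
E
python3 -c "
from tipA import *
b=load('d10')
for p in [(452,185),(462,222),(450,205)]: print(aty(b,225+(p[0]-400)/4,110+p[1]/4,.2207))
a=load('s10')
for p in [(215,238),(240,238),(212,212)]:
  o,d=ray(a,345+p[0]/4,110+p[1]/4); 
  print('sc x=.45',o+d*(.45-o[0])/d[0])"
```

```text
[0.34927601 0.2207     0.07708119]
[0.35040272 0.2207     0.0410529 ]
[0.34468317 0.2207     0.05828261]
sc x=.45 [0.45       0.21289168 0.09684711]
sc x=.45 [0.45       0.22917842 0.0985614 ]
sc x=.45 [0.45       0.20774896 0.11789209]
```

```bash
python3 -m jog '[[0,0,-5,0,1],[0,0,-5,0,1],[0,0,0,0,1],[0,0,0,0,1],[0,0,0,0,1],[0,0,0,0,1],[0,0,0,0,1],[0,0,0,0,1],[0,0,0,0,1],[0,0,0,0,1]]' 3; cat > ang.py <<'E'
from tipA import *
import sys
s=st();y=s['ee_pos'][1];b=snap('side',sys.argv[1]);im=b['pixels'].astype(int)
g=s['ee_pos']+np.array([0,0,-.015])
# score angle: brightness-template; sample points along bar axis, outside points dark
def mean(pts):
    v=[]
    for p in pts:
        u=np.round(proj(b,p)).astype(int)
        if 0<=u[0]<640 and 0<=u[1]<400: v.append(im[u[1],u[0]].min()>125)
    return np.mean(v) if v else 0
best=[]
for t in np.arange(-.2,2.2,.04):
    d=np.array([-np.cos(t),0,-np.sin(t)]);n=np.array([np.sin(t),0,-np.cos(t)])
    i=mean([g+d*k+n*m+[0,-.01,0] for k in np.arange(.03,.103,.004) for m in(-.007,0,.007)])
    best.append((i-mean([g+d*k+[0,-.01,0] for k in np.arange(.112,.13,.004)])*.5,round(t,2)))
print(sorted(best)[-4:])
E
python3 ang.py d11
```

```text
time: 38.1
ee_pos: [0.4314, 0.2212, 0.2164]
eef_rot: [1.0, -0.012, 0.01, 0.012]
ft_force: [-0.3, -0.4, -0.7]
width: 0.0201
t 38.1 p [0.4314 0.2212 0.2164] q [ 1.    -0.012  0.01   0.012] f [-0.3 -0.4 -0.7] w 0.0201
[(np.float64(0.5263157894736842), np.float64(1.04)), (np.float64(0.5789473684210527), np.float64(1.08)), (np.float64(0.6842105263157895), np.float64(1.16)), (np.float64(0.7368421052631579), np.float64(1.12))]
```

```bash
cat > blob.py <<'E'
from tipA import *
import sys
def run(n):
    s=st();g=s['ee_pos'];b=snap('side',n);im=b['pixels'].astype(int)
    m=(im.min(2)>120)&(im.max(2)-im.min(2)<40)
    P=[]
    for v,u in np.argwhere(m):
        p=aty(b,u,v,g[1]-.01)
        if abs(p[0]-g[0])<.14 and -.17<p[2]-g[2]<.02: P.append((u,v,p[0]-g[0],p[2]-g[2]))
    P=np.array(P); mm=np.zeros(m.shape,np.uint8)
    for q in P: mm[int(q[1]),int(q[0])]=1
    k,l,S,ce=cv2.connectedComponentsWithStats(mm)
    for i in range(1,k):
        if S[i,4]<40: continue
        Q=np.array([q for q in P if l[int(q[1]),int(q[0])]==i])[:,2:]
        c=Q.mean(0);ev=np.linalg.svd(Q-c,full_matrices=False)[2][0]
        ev=ev*np.sign(-ev[1]);t=(Q-c)@ev
        print('blob',S[i],'c',np.round(c,3),'dir below -x horiz',round(np.arctan2(-ev[1],-ev[0]),3),'range',np.round([t.min(),t.max()],3),'end',np.round(c+ev*t.max(),3))
run(sys.argv[1])
E
python3 blob.py d12
```

```text
t 38.15 p [0.4314 0.2212 0.2164] q [ 1.    -0.012  0.01   0.012] f [-0.7  0.9 -1.1] w 0.02
blob [249 111  32  35 307] c [ 0.001 -0.04 ] dir below -x horiz 0.78 range [-0.062  0.064] end [-0.044 -0.084]
blob [251 147  40  15 306] c [ 0.011 -0.129] dir below -x horiz 0.168 range [-0.056  0.056] end [-0.043 -0.138]
```

```bash
cat > ang2.py <<'E'
from tipA import *
def boxes(c,g,y,goff=.045,ths=np.arange(.4,1.7,.1),zo=-.015):
    for t in ths:
        d=np.array([-np.cos(t),0,-np.sin(t)]);n=np.array([-np.sin(t),0,np.cos(t)])
        cen=g+[0,0,zo]+d*goff
        P=np.array([proj(c,cen+d*a+n*b+np.array([0,e,0])) for a in(-.06,.06) for b in(-.01,.01) for e in(-.01,.01)])
        print(round(t,2),np.round([P[:,0].min(),P[:,0].max(),P[:,1].min(),P[:,1].max()]))
E
python3 -c "
from ang2 import *
g=np.array([.4314,.2212,.2164]);print('side obs 249-281,111-146');boxes(load('d12'),g,0)
c=snap('scene','s12');im=c['pixels'].astype(int);print('scene');boxes(c,g,0)
m=((im.min(2)>120)&(im.max(2)-im.min(2)<45)).astype(np.uint8)
k,l,S,ce=cv2.connectedComponentsWithStats(m)
for i in range(1,k):
  if S[i,4]>30 and 370<ce[i][0]<420 and 80<ce[i][1]<215: print(S[i])
"
```

```text
side obs 249-281,111-146
0.4 [225. 269. 111. 138.]
0.5 [227. 269. 111. 141.]
0.6 [229. 269. 111. 143.]
0.7 [232. 268. 111. 145.]
0.8 [235. 268. 110. 147.]
0.9 [238. 268. 110. 148.]
1.0 [241. 268. 110. 149.]
1.1 [245. 267. 111. 150.]
1.2 [249. 267. 111. 151.]
1.3 [252. 266. 111. 152.]
1.4 [256. 266. 111. 152.]
1.5 [257. 267. 111. 152.]
1.6 [257. 271. 111. 152.]
scene
0.4 [400. 413. 123. 138.]
0.5 [399. 413. 126. 137.]
0.6 [399. 413. 128. 138.]
0.7 [399. 413. 127. 142.]
0.8 [398. 413. 127. 145.]
0.9 [398. 413. 126. 149.]
1.0 [398. 413. 126. 152.]
1.1 [398. 413. 126. 156.]
1.2 [398. 413. 125. 159.]
1.3 [398. 413. 125. 162.]
1.4 [398. 413. 125. 164.]
1.5 [398. 413. 125. 167.]
1.6 [398. 413. 125. 169.]
[404 128   8   8  53]
```

```bash
python3 -c "
import cv2
im=cv2.imread('pics/s12.png')
for v in range(112,186,3): print(v,' '.join('%3d'%im[v,u].min() for u in range(384,430,2)))
im=cv2.imread('pics/d12.png');print('side')
for v in range(104,170,3): print(v,' '.join('%3d'%im[v,u].min() for u in range(236,292,2)))
"
```

```text
112  84  83  85  85  85  83  31  32  33  32  32  30  61  67  60  57  58  60  45  31  32  32  32
115  84  83  84  84  86  85  84  83  54  19  24  45  84  83  83  84  83  13  31  33  31  31  31
118  83  84  83  84  83  83  85  83  54  15  16  48  85  84  85  46  28  18  16  43  84  84  83
121  84  84  83  84  85  83  84  85  67  16  18  58  85  85  83  30  28  16  28  85  84  85  84
124  84  83  84  84  84  84  83  84  67  16  29  82  84  84  81  27  22  18  82  84  84  83  84
127  84  84  85  84  84  84  84  84  54  17  37  95  88  85  45  27  16  68  84  84  83  84  84
130  84  84  84  84  84  83  84  86  31  18  82 180 177 179  90  22  43  85  85  83  84  84  84
133  84  83  84  85  84  85  85  84  25  22 150 180 180 182  69  20  81  83  84  83  84  84  84
136  84  83  84  83  84  83  84  84  34  48 107 106 107 108  38  24  84  83  84  83  84  83  83
139  84  84  84  84  84  83  84  84  87 100  99  98  90  88  84  83  85  83  84  85  85  84  84
142  84  84  84  85  84  84  85  84  96 108 107 107 106  83  85  85  84  83  84  83  84  84  84
145  85  84  84  83  83  83  84  88 101 108 
[... 3156 characters left out ...]
 123
152  92  93  92  91  91  91  90  92  94  93  93 113 153 157 160 165 165 165 165 165 165 167 155 157 141 144 134 106
155  93  92  92  90  92  93  91  93 165 165 165 140 166 169 159 133 134 132 126 125 126 127 126 127 107 123 111  93
158  88  93  93  93  93  91  63  53 125 131 126  97 127 125 123 124 125 130  95  76  69  57  55  49  54  61  65  92
161  92  91  92  93  61  50  55  53  87 129 103  75  67  61  54  52  54  56  53  52  50  52  55  54  53  54  52  52
164  90  91  53  54  51  54  56  55  53  51  50  53  54  55  54  52  54  53  54  52  52  54  53  49  53  53  90  92
167  52  53  56  52  51  53  53  57  53  55  55  52  52  54  54  52  49  54  51  51  52  54  53  54  89  91  90  93
```

```bash
python3 -c "
from ang2 import *
a=load('s12');b=load('d12')
# corner-ish centre of the lower end
t=tri([(b,249.5,149),(a,402.5,154)]);print(t, t-np.array([.4314,.2212,.2164]))
g=np.array([.4314,.2212,.2164])
for th in(1.05,1.12,1.2):
  d=np.array([-np.cos(th),-.024,-np.sin(th)]);e=g+[0,0,-.015]+d*.105
  print(th,e,proj(b,e),proj(a,e))
"
python3 -m jog '[[0,0,0,0,1],[0,0,0,0,1],[0,0,0,0,1],[0,0,0,0,1],[0,0,0,0,1],[0,0,0,0,1],[0,0,0,0,1],[0,0,0,0,1],[0,0,0,0,1],[0,0,0,0,1]]' 60; python3 -c "
from h import *
togo([.70,.19,.25])"
```

```text
[0.38408512 0.22388969 0.10057277] [-0.04731488  0.00268969 -0.11582723]
1.05 [0.37915504 0.21868    0.11032056] [246.78646805 147.07749412] [400.66083617 150.48348089]
1.12 [0.38565334 0.21868    0.10688945] [249.32882081 147.87416114] [400.56197422 152.83063181]
1.2 [0.39335244 0.21868    0.1035359 ] [252.28666254 148.61797053] [400.48408132 155.41569596]
time: 39.25
ee_pos: [0.4317, 0.2213, 0.2169]
eef_rot: [1.0, -0.012, 0.011, 0.012]
ft_force: [0.3, -0.1, -0.6]
width: 0.0195
shift cm [26.97  2.58 -2.66] toolx yaw -0.023 z [ 0.021 -0.025 -0.999]
```

```bash
python3 -m jog '[[0,0,-1.5,0,1],[1,0.2,-1.5,0,1],[2,0.4,-1,0,1],[3,0.5,0,0,1],[3,0.5,0,0,1],[3,0.4,0,0,1],[3,0.3,0,0,1],[3,0.2,0,0,1],[2,0,0,0,1],[0,0,0,0,1]]'; python3 -c "
from h import *
st();togo([.7065,.1833,.25])"
```

```text
time: 40.25
ee_pos: [0.6392, 0.1907, 0.2748]
eef_rot: [1.0, -0.013, 0.014, 0.012]
ft_force: [0.1, -0.8, -1.3]
width: 0.0193
t 40.25 p [0.6392 0.1907 0.2748] q [ 1.    -0.013  0.014  0.012] f [ 0.1 -0.8 -1.3] w 0.0193
shift cm [6.68 0.51 2.69] toolx yaw -0.025 z [ 0.028 -0.025 -0.999]
```

```bash
python3 -m jog '[[2,0.2,0,0,1],[2,0.2,0,0,1],[1.5,0.1,0,0,1],[1,0,0,0,1],[0,0,0.7,0,1],[0,0,0.7,0,1],[0,0,0.7,0,1],[0,0,0,0,1],[0,0,0,0,1],[0,0,0,0,1]]'; python3 -c "
from ang2 import *
s=st();togo([.7065,.1833,.2165]);a=snap('scene','s13');b=snap('side','d13');g=s['ee_pos']
e=g+[-.047,0,-.113];print('pred tip',proj(b,e),proj(a,e))
for im,(u,v) in ((a,proj(a,e)),(b,proj(b,e))):
  u=int(u);v=int(v);im=im['pixels']
  print('u from',u-24)
  for y in range(v-24,v+21,3): print(y,' '.join('%3d'%im[y,x].min() for x in range(u-24,u+25,2)))
"
```

```text
time: 41.25
ee_pos: [0.7029, 0.1843, 0.2605]
eef_rot: [1.0, -0.012, 0.014, 0.011]
ft_force: [-0.0, -0.7, -0.6]
width: 0.0198
t 41.25 p [0.7029 0.1843 0.2605] q [ 1.    -0.012  0.014  0.011] f [-0.  -0.7 -0.6] w 0.0198
shift cm [ 0.24 -0.    4.41] toolx yaw -0.024 z [ 0.028 -0.022 -0.999]
pred tip [347.86122065 138.33902537] [392.53009711 206.60557797]
u from 368
182  84  84  84  84  85  83  84  84  84  83  85  29  19  24 177 180 179 178 180  48  29  17  56  86 107
185  85  83  84  84  85  84  85  83  84  83  84  19  16  42 179 180 179 178 181  48  21  31  85  82  88
188  55  84  84  85  84  84  84  84  83  84  84  21  24  66 180 180 180 180 182  34  16  70  84  83  85
191  47  52  82  85  84  85  84  83  84  84  84  36  51  98 106 106 107 110  87  24  24  84  84  84  84
194  48  47  46  82  83  84  84  84  84  83  84  92  96 106 100  93  92  86  84  84  82  84  84  84  84
197  47  47  47  46  80  84  84  84  84  84  84  96 105 107 107 107 108  86  83  84  84  84  84  84  84
200  49  48  48  47  47  80  85  84  85  84  88  99 107 107 108 108 100  84  85  84  85  84  83  84  84
203  49
[... 1695 characters left out ...]
 172 144 157 161 162 162 132 126 128 127 101  94  92 191 215 215 214 216 214
141  84  84 167 173 173 173 149 125 148 127 128 130 156 115 113 137 174 175 129  79 197 216 214 216 215
144 177 183 173 172 172 173 126 126 154 140 127 126 139 125 110 111 178 177 174  93  97 207 216 215 215
147 176 175 172 173 174 128 126 127 149 162 162 163 162 135 107 110 109 109 108  94  93 129 209 204 190
150 176 176 174 171 145 127 128 125 133 163 163 162 162 154 109 107 107 108 109  76  50  55  68  84  88
153 175 176 173 149 125 127 128 126 125 152 132 140 161 164 114 110 112 110 109 103  54  53  55  91  93
156 176 176 172 124 127 127 125 127 126 151 126 126 127 140 126 108 109 110 108 112  56  53  55  60  93
```

```bash
python3 -m jog '[[0.1,0,1,0,1],[0.1,0,1,0,1],[0,0,1,0,1],[0,0,0.7,0,1],[0,0,0.3,0,1],[0,0,0,0,1],[0,0,0,0,1],[0,0,0,0,1],[0,0,0,0,1],[0,0,0,0,1]]'; python3 -c "
from h import *
st();togo([.7065,.1833,.2165])"
```

```text
time: 42.35
ee_pos: [0.7066, 0.1834, 0.2172]
eef_rot: [1.0, -0.012, 0.015, 0.011]
ft_force: [-0.1, 1.0, -0.6]
width: 0.0199
t 42.35 p [0.7066 0.1834 0.2172] q [ 1.    -0.012  0.015  0.011] f [-0.1  1.  -0.6] w 0.0199
shift cm [-0.01  0.01  0.07] toolx yaw -0.024 z [ 0.029 -0.021 -0.999]
```

```bash
python3 -m jog '[[-0.36,0,0.72,0,1],[-0.36,0,0.72,0,1],[-0.36,0,0.72,0,1],[-0.36,0,0.72,0,1],[-0.36,0,0.72,0,1],[0,0,0,0,1],[0,0,0,0,1],[0,0,0,0,1],[0,0,0,0,1],[0,0,0,0,1]]' 30; python3 -c "
from h import *
s=st();togo([.7065,.1833,.2165]);d=s['ee_pos']-[.7065,.1833,.2165];print(d@[.426,-.01,.905], d)"
```

```text
time: 43.35
ee_pos: [0.6878, 0.1835, 0.1775]
eef_rot: [1.0, -0.012, 0.015, 0.01]
ft_force: [0.6, 0.1, 0.0]
width: 0.0197
t 43.35 p [0.6878 0.1835 0.1775] q [ 1.    -0.012  0.015  0.01 ] f [0.6 0.1 0. ] w 0.0197
shift cm [ 1.99  0.05 -3.84] toolx yaw -0.023 z [ 0.029 -0.021 -0.999]
-0.04327838280555747 [-0.01874875  0.00018341 -0.03899401]
```

```bash
python3 -m jog '[[-0.36,0,0.72,0,1],[-0.36,0,0.72,0,1],[-0.36,0,0.72,0,1],[-0.36,0,0.72,0,1],[-0.3,0,0.6,0,1],[0,0,0,0,1],[0,0,0,0,1],[0,0,0,0,1],[0,0,0,0,1],[0,0,0,0,1]]' 30; python3 -c "
from h import *
s=st();togo([.7065,.1833,.2165]);d=s['ee_pos']-[.7065,.1833,.2165];print(d@[.426,-.01,.905], d)"
```

```text
time: 44.35
ee_pos: [0.6698, 0.1837, 0.1391]
eef_rot: [1.0, -0.012, 0.015, 0.01]
ft_force: [0.1, 1.0, -0.2]
width: 0.0198
t 44.35 p [0.6698 0.1837 0.1391] q [ 1.    -0.012  0.015  0.01 ] f [ 0.1  1.  -0.2] w 0.0198
shift cm [ 3.9   0.11 -7.62] toolx yaw -0.023 z [ 0.029 -0.02  -0.999]
-0.08564229588512925 [-0.03669404  0.00044956 -0.07735485]
```

```bash
python3 -m jog '[[-0.18,0,0.36,0,1],[0,0,0,0,1],[0,0,0,0,1],[0,0,0,0,0.4],[0,0,0,0,0.4],[0,0,0,0,0.4],[0,0,0,0,0.4],[0,0,-1,0,0.4],[0,0,-2,0,0.4],[0,0,-2,0,0.4]]' 30; python3 -m jog '[[0,0,-2,0,0],[0,0,-2,0,0],[0,0,-2,0,0],[0,0,-1,0,0],[-2,0,0,0,0],[-4,0,0,0,0],[-4,0,0,0,0],[-4,0,0,0,0],[-4,0,0,0,0],[-2,0,0,0,0]]' ; cat > cmp.py <<'E'
from ang2 import *
# compare white px with predicted bar-in-socket box
def show(c,mouth,step=3):
    a=np.array([.426,-.01,.905]);top=np.array(mouth)+.05*a
    u,v=proj(c,top);print('pred top centre',round(u,1),round(v,1),'mouth',np.round(proj(c,mouth),1))
    u=int(u);v=int(v);im=c['pixels']
    print('u from',u-20)
    for y in range(v-18,v+28,3): print(y,' '.join('%3d'%im[y,x].min() for x in range(u-20,u+21,2)))
E
python3 -c "
from cmp import *
st();show(snap('scene','s14'),[.651,.1833,.0845]);show(snap('side','d14'),[.651,.1833,.0845])"; python3 wb.py w14
```

```text
time: 45.35
ee_pos: [0.6658, 0.1831, 0.1854]
eef_rot: [1.0, -0.012, 0.013, 0.011]
ft_force: [0.5, 0.5, -0.0]
width: 0.0513
time: 46.35
ee_pos: [0.4594, 0.1905, 0.2574]
eef_rot: [1.0, -0.014, 0.016, 0.01]
ft_force: [0.2, 0.3, 0.3]
width: 0.0865
t 46.35 p [0.4594 0.1905 0.2574] q [ 1.    -0.014  0.016  0.01 ] f [0.2 0.3 0.3] w 0.0865
pred top centre 390.9 217.5 mouth [388.2 225. ]
u from 370
199  48  48  47  47  46  82  83  84  58  47  48  47  48  48  46  48  48  48  48  48  48
202  47  46  48  47  47  60  59  68  76  47  48  47  48  47  47  47  47  47  49  48  47
205  54  51  51  48  48  60  51  51  51  48  49  46  47  47  48  47  48  48  47  47  47
208  85  85  84  84  84  85  84  85  85  85  85  84  82  54  47  47  47  48  48  47  47
211  83  84  84  84  83  84  84  84  85  84  84  83  83  85  82  52  48  48  47  50  71
214  82  80  82  82  83  83  83  83  84  84 100 101  87  81  82  84  77  70  76  85  84
217 255 255 255 255 251 228 186 178 148 114 253 255 255 255 255  78  82  82  83  84  84
220 255 254 254 254 254 254 255 124 132 104 255 253 253 253 248 255 255 255 250 226 180
223
[... 1994 characters left out ...]
7 171 172 173 171 172 212 181 231 235 235 144 168 174 174 176 176  99  93  92  92  92
170 172 173 172 172 173 212 138 130 134 167 202 176 175 177 175 174 130  91  93  92  92
[287.  34.] 16291 c [0.6159 0.2199] L [0.258 0.069] yaw 1.549
[582.  31.] 5626 c [ 0.6101 -0.0977] L [0.139 0.068] yaw 1.549
[542. 162.] 2926 c [ 0.4652 -0.0879] L [0.094 0.075] yaw -0.232
[226. 198.] 1439 c [0.4315 0.2985] L [0.021 0.121] yaw 0.202
[613. 173.] 462 c [ 0.4535 -0.1679] L [0.033 0.022] yaw -0.25
[ 93. 212.] 3489 c [0.4182 0.4638] L [0.111 0.065] yaw -1.311
[441. 279.] 1237 c [0.3212 0.0341] L [0.165 0.013] yaw 1.533
t 46.5 p [0.4618 0.19   0.2581] q [ 1.    -0.014  0.017  0.01 ] f [-0.3 -0.4  0.5] w 0.0868
```

```bash
python3 -m jog '[[0,0,0,-0.08,0],[0,0,0,-0.08,0],[0,0,0,-0.07,0],[0,0,0,0,0],[0.7,-2.8,0,0,0],[0.7,-2.8,0,0,0],[0.7,-2.8,0,0,0],[0.7,-2.8,0,0,0],[0,0,0,0,0],[0,0,0,0,0]]' 6; python3 -c "
from h import *
st();togo([.476,.3073,.07])"
```

```text
time: 47.5
ee_pos: [0.4765, 0.3061, 0.2552]
eef_rot: [0.996, 0.092, 0.015, 0.01]
ft_force: [0.8, 0.1, -0.1]
width: 0.0871
t 47.5 p [0.4765 0.3061 0.2552] q [0.996 0.092 0.015 0.01 ] f [ 0.8  0.1 -0.1] w 0.0871
shift cm [-0.56 -0.55 18.5 ] toolx yaw 0.186 z [ 0.032 -0.017 -0.999]
```

```bash
python3 -m jog '[[-0.1,-0.1,2,-0.02,0],[-0.1,-0.1,3,0,0],[-0.1,-0.1,3,0,0],[-0.1,-0.1,3,0,0],[-0.1,-0.1,3,0,0],[0,0,2,0,0],[0,0,0.8,0,0],[0,0,0,0,0],[0,0,0,0,0],[0,0,0,0,0]]' 6; python3 -c "
from h import *
st();togo([.476,.3073,.0245])"; python3 wb.py w15
```

```text
time: 48.5
ee_pos: [0.4841, 0.2987, 0.0832]
eef_rot: [0.996, 0.091, 0.018, 0.011]
ft_force: [0.3, 0.7, -0.2]
width: 0.0872
t 48.5 p [0.4841 0.2987 0.0832] q [0.996 0.091 0.018 0.011] f [ 0.3  0.7 -0.2] w 0.0872
shift cm [-0.83 -1.14  5.82] toolx yaw 0.183 z [ 0.037 -0.019 -0.999]
[483.  49.] 33787 c [0.594  0.2329] L [0.214 0.078] yaw -1.382
[302. 235.] 1375 c [0.4739 0.3069] L [0.019 0.034] yaw 0.203
[444. 279.] 1690 c [0.4589 0.2044] L [0.011 0.086] yaw -1.403
[304. 304.] 797 c [0.4223 0.2974] L [0.019 0.025] yaw 0.179
t 48.55 p [0.4842 0.2989 0.0834] q [0.996 0.091 0.018 0.011] f [ 0.4 -0.   0.1] w 0.0872
```

```bash
python3 -m jog '[[-0.4,-0.5,0,-0.02,0],[-0.3,-0.4,0,0,0],[-0.1,-0.1,1,0,0],[0,0,1.2,0,0],[0,0,1.2,0,0],[0,0,1,0,0],[0,0,0.5,0,0],[0,0,0,0,0],[0,0,0,0,0],[0,0,0,0,0]]' 6; python3 -c "
from h import *
st();togo([.476,.3073,.0245])"
```

```text
time: 49.55
ee_pos: [0.4757, 0.3074, 0.0301]
eef_rot: [0.995, 0.102, 0.018, 0.011]
ft_force: [-0.1, 0.2, 0.3]
width: 0.0871
t 49.55 p [0.4757 0.3074 0.0301] q [0.995 0.102 0.018 0.011] f [-0.1  0.2  0.3] w 0.0871
shift cm [0.01 0.   0.56] toolx yaw 0.205 z [ 0.038 -0.018 -0.999]
```

```bash
python3 -m jog '[[0,0,0.5,0,0],[0,0,0,0,0],[0,0,0,0,1],[0,0,0,0,1],[0,0,0,0,1],[0,0,0,0,1],[0,0,0,0,1],[0,0,0,0,1],[0,0,0,0,1],[0,0,0,0,1]]' 6; python3 -m jog '[[0,0,0,0,1],[0,0,0,0,1],[0,0,0,0,1],[0,0,0,0,1],[-0.3,0,-1.5,0,1],[-0.5,0,-1.5,0,1],[-0.7,0,-1.4,0,1],[-0.9,0,-1.3,0,1],[-1.1,0,-1.1,0,1],[-1.2,0,-1,0,1]]' 3; cat > px.py <<'E'
from ang2 import *
def obs(c,g,yaw,ths=np.arange(.2,1.7,.15),goff=.045,pad=.115,grid=True,zo=-.015):
    # box of the lower end corner pixels per theta, and pixel print
    ax=np.array([np.cos(yaw),np.sin(yaw),0]);sy=np.array([-np.sin(yaw),np.cos(yaw),0]);U=[]
    for t in ths:
        d=-np.cos(t)*ax+[0,0,-np.sin(t)];n=-np.sin(t)*ax+[0,0,np.cos(t)]
        e=g+[0,0,zo]+d*(goff+.06)
        P=np.array([proj(c,e+n*b+sy*s) for b in(-.01,.01) for s in(-.01,.01)])
        U.append(P);print(round(t,2),'end u',np.round([P[:,0].min(),P[:,0].max()]),'v',np.round([P[:,1].min(),P[:,1].max()]))
    if grid:
        U=np.vstack(U);u0,u1=int(U[:,0].min())-6,int(U[:,0].max())+8;v0,v1=int(U[:,1].min())-6,int(U[:,1].max())+8
        print('u from',u0)
        for y in range(v0,v1,3): print(y,' '.join('%3d'%c['pixels'][y,x].min() for x in range(u0,u1,2)))
E
python3 -c "
from px import *
s=st();obs(snap('side','d16'),s['ee_pos'],.205)"
```

```text
time: 50.55
ee_pos: [0.4768, 0.3077, 0.0261]
eef_rot: [0.995, 0.102, 0.019, 0.011]
ft_force: [-0.8, 0.5, -0.7]
width: 0.0307
time: 51.55
ee_pos: [0.4247, 0.2998, 0.1097]
eef_rot: [0.995, 0.102, 0.02, 0.011]
ft_force: [0.4, -0.6, 0.2]
width: 0.0201
t 51.55 p [0.4247 0.2998 0.1097] q [0.995 0.102 0.02  0.011] f [ 0.4 -0.6  0.2] w 0.0201
0.2 end u [229. 232.] v [140. 149.]
0.35 end u [231. 235.] v [144. 152.]
0.5 end u [233. 239.] v [147. 155.]
0.65 end u [237. 243.] v [150. 158.]
0.8 end u [240. 247.] v [153. 160.]
0.95 end u [245. 252.] v [155. 161.]
1.1 end u [249. 256.] v [156. 162.]
1.25 end u [254. 261.] v [157. 162.]
1.4 end u [259. 266.] v [157. 162.]
1.55 end u [264. 271.] v [156. 161.]
u from 222
133  93  93  89  92  91  94  88  93  89  93  91  94  93  92  92  92  71  21  24  12  19  21  23  21  60 120  81  86  81
136  92  92  91  91  92  91  92  91  93  91  91  91  92  92  92  87  59  70 139 148 143  51  18  15  18  53  55  88  93
139  91  91  93  92  93  91  91  91  93  91  90  91  91  92  93  83 119 149 150 133 127 113 103  62  52  56  55  88  92
142  90  93  90  92  91  90
[... 352 characters left out ...]
  93  91  92  91  92  99 139 131 143 128 128 127  95  54  54  53  52  55  54  55  54  52  52  54  52
154  90  94  91  92  91  95  92  92  92 119 148 134 117 100 112  64  49  54  52  51  54  53  54  54  52  53  52  56  53
157  94  92  92  92  92  92  94  79  56  57 102 127 121  82  53  54  55  56  54  54  53  55  50  52  54  55  52  52  54
160  91  92  90  92  90  92  56  53  52  58  55  55  54  55  55  53  55  52  52  56  48  53  54  52  51  54  56  53  51
163  92  94  93  94  65  57  50  53  50  55  55  52  56  54  56  55  52  52  55  48  52  54  55  83  91  93  92  91  76
166  94  91  76  55  51  52  51  54  51  55  53  52  56  51  51  50  51  52  52  52  53  52  66  91  62  63  58  55  54
```

```bash
python3 -m jog '[[0,0,-3,0,1],[0,0,-3,0,1],[0,0,-1,0,1],[0,0,0,0,1],[0,0,0,0,1],[0,0,0,0,1],[0,0,0,0,1],[0,0,0,0,1],[0,0,0,0,1],[0,0,0,0,1]]' 3
python3 -c "
from px import *
s=st();obs(snap('side','d17'),s['ee_pos'],.205)"
```

```text
time: 52.6
ee_pos: [0.4173, 0.3004, 0.1822]
eef_rot: [0.994, 0.104, 0.019, 0.012]
ft_force: [-0.0, 0.2, -0.5]
width: 0.02
t 52.6 p [0.4173 0.3004 0.1822] q [0.994 0.104 0.019 0.012] f [-0.   0.2 -0.5] w 0.02
0.2 end u [221. 225.] v [120. 129.]
0.35 end u [223. 228.] v [124. 133.]
0.5 end u [226. 232.] v [128. 136.]
0.65 end u [230. 236.] v [131. 139.]
0.8 end u [234. 241.] v [134. 141.]
0.95 end u [238. 245.] v [136. 143.]
1.1 end u [243. 251.] v [138. 144.]
1.25 end u [248. 256.] v [139. 144.]
1.4 end u [253. 261.] v [139. 144.]
1.55 end u [258. 266.] v [138. 144.]
u from 215
113  91  92  90  91  90  92  92  91  93  93  93  89  93  91  92  90  88  87  90 161 167  44  14  17  24 122 175 176 175 176
116  89  94  92  94  92  92  94  92  91  93  92  91  92  92  91  91  92  92  93  82 142  84  15  12  16 100 175 175 175 174
119  92  90  92  92  92  91  91  88  91  94  94  91  92  93  91  90  92  91  91 126 137 124 119 125 162 176 176 175 175 175
122  93  92  92  91  92  92  96  91  90  91  89  90  89  91  92  92  92  93 115 134 129 125 126 149 175 176 176 177 176 176
125  90  90  94  93 
[... 395 characters left out ...]
  91  91  90  90  90 108 135 130 126 127  92  63  57  80  77  79  81  80  81  83
137  93  92  93  89  91  91  91  93  92  91  93  91  93  91 100 120 124 127 124  99  55  52  50  68  60  59  51  55  54  93
140  93  93  91  95  92  91  93  92  91  93  91  92  92  90 124 133 127 124 112  53  53  54  53  54  53  50  56  56  52  55
143  91  91  89  93  91  92  95  93  91  91  89  91  91  93  96 111 130 129  60  55  56  54  52  48  56  53  53  55  53  55
146  91  91  92  93  92  93  93  92  95  91  94  93  91  92  55  54  57  55  51  52  55  52  53  56  54  54  53  55  54  55
149  93  95  90  92  92  90  86  93  92  93  93  89  68  56  51  53  51  50  56  51  55  55  53  53  53  55  52  56  52  50
```

```bash
python3 -m jog '[[0,0,0,0,1],[0,0,0,0,1],[0,0,0,0,1],[0,0,-1.5,0.05,1],[0,0,-1.5,0.05,1],[0,0,-1.5,0.05,1],[0,0,-1.5,0.05,1],[0,0,-1,0.03,1],[0,0,0,0,1],[0,0,0,0,1]]' 60
python3 -c "
from px import *
s=st();togo([.7098,.3031,.26])"
```

```text
time: 53.65
ee_pos: [0.4139, 0.3016, 0.254]
eef_rot: [1.0, -0.014, 0.02, 0.01]
ft_force: [-1.0, -0.1, -1.3]
width: 0.0195
t 53.65 p [0.4139 0.3016 0.254 ] q [ 1.    -0.014  0.02   0.01 ] f [-1.  -0.1 -1.3] w 0.0195
shift cm [29.57 -1.    0.59] toolx yaw -0.029 z [ 0.04  -0.021 -0.999]
```

```bash
python3 -m jog '[[2,-0.1,0,0,1],[3,-0.1,0,0,1],[4,-0.1,0,0,1],[4,-0.1,0,0,1],[4,-0.1,0,0,1],[4,-0.1,0,0,1],[3.5,-0.1,0,0,1],[2.5,-0.1,0,0,1],[1,0,0,0,1],[0,0,0,0,1]]'
python3 -c "
from px import *
s=st();togo([.7098,.3031,.26]);obs(snap('side','d18'),s['ee_pos'],-.029,ths=np.arange(1,1.31,.06),grid=False);obs(snap('scene','s18'),s['ee_pos'],-.029,ths=np.arange(1,1.31,.06))"
```

```text
time: 54.65
ee_pos: [0.7028, 0.3009, 0.2506]
eef_rot: [1.0, -0.009, 0.015, 0.016]
ft_force: [-0.4, 0.3, -1.0]
width: 0.0192
t 54.65 p [0.7028 0.3009 0.2506] q [ 1.    -0.009  0.015  0.016] f [-0.4  0.3 -1. ] w 0.0192
shift cm [ 0.72 -0.2  -0.93] toolx yaw -0.018 z [ 0.03  -0.032 -0.999]
1.0 end u [336. 342.] v [109. 116.]
1.06 end u [338. 344.] v [110. 117.]
1.12 end u [339. 346.] v [111. 117.]
1.18 end u [341. 348.] v [112. 118.]
1.24 end u [343. 350.] v [112. 118.]
1.3 end u [345. 352.] v [113. 118.]
1.0 end u [442. 451.] v [204. 214.]
1.06 end u [442. 451.] v [207. 216.]
1.12 end u [442. 451.] v [209. 219.]
1.18 end u [442. 451.] v [212. 221.]
1.24 end u [442. 451.] v [215. 224.]
1.3 end u [442. 451.] v [217. 226.]
u from 435
197  84  83  83  85  84  84  85  31  15  26  97 180
200  84  84  84  84  83  88  96  64  41  50 101 122
203  83  83  84  85  94  96  96  95  99  94  89  89
206  84  84  86  88  95  94  96 103 105 105 104 105
209  83  84  87  92  96 102 104 104 105 105  97  83
212  84  83  91  86 100 104 103 105 101  84  84  84
215  84  84  82  85  88  90  95  85  84  83  84  84
218  83  84  83  84  83  85  84  84  84  84  84  84
221  83  84  83  84  83  84  84  83  83  84  84  84
224 177 175 175 175 156 136 118  86  84  83  83  83
227 147 109 109 109 109 108 175  92  83  84  83  84
230 146 110 110 111 106  93 177  93  83  84  83  84
233 147 109 110 103  96  93 177  93  83  84  84  84
```

```bash
python3 -m jog '[[0.4,-0.1,0.5,0,1],[0.3,-0.15,0.6,0,1],[0.2,-0.1,0.6,0,1],[0,0,0.6,0,1],[0,0,0.6,0,1],[0,0,0.4,0,1],[0,0,0,0,1],[0,0,0,0,1],[0,0,0,0,1],[0,0,0,0,1]]'
python3 -c "
from px import *
s=st();togo([.7118,.305,.2165]);
obs(snap('scene','s19'),s['ee_pos'],-.018,ths=np.arange(1,1.31,.06));
obs(snap('side','d19'),s['ee_pos'],-.018,ths=np.arange(1,1.31,.06))"
```

```text
time: 55.75
ee_pos: [0.7099, 0.3045, 0.2167]
eef_rot: [1.0, -0.007, 0.016, 0.016]
ft_force: [-0.0, -0.2, -0.8]
width: 0.0193
t 55.75 p [0.7099 0.3045 0.2167] q [ 1.    -0.007  0.016  0.016] f [-0.  -0.2 -0.8] w 0.0193
shift cm [ 0.19 -0.05  0.03] toolx yaw -0.014 z [ 0.031 -0.032 -0.999]
1.0 end u [440. 450.] v [217. 227.]
1.06 end u [440. 449.] v [220. 229.]
1.12 end u [440. 449.] v [223. 232.]
1.18 end u [440. 449.] v [225. 235.]
1.24 end u [440. 450.] v [228. 237.]
1.3 end u [440. 450.] v [231. 240.]
u from 434
211  83  84  84  84  83  83  83  12  16  25 149 181
214  83  84  84  84  83  90  96  29  18  51 155 180
217  83  83  84  86  96  96  95  95  92 103 103 101
220  84  83  91  92  96  95  96 103 105 105 105 106
223 156 136  98  90  97 102 105 104 104 105  94  83
226 179 113  98  92  98  97 103 104  93  83  84  84
229 179 112 110 110 110 103 105 157  82  84  83  83
232 178 113 109 111 101  95 104 158  82  84  83  83
235 179 161 148 107 100  97 103 157  83  84  84  84
238 110 112 113 116 130 145 160 137  83  84  83  83
241 110 111 110 111 110 110 107 126  81  84  83  85
244 101 102 102 105 110 103 101 102  45  49  79  84
1.0 end u [338. 344.] v [118. 125.]
1.06 end u [340. 346.] v [119. 125.]
1.12 end u [341. 348.] v [120. 126.]
1.18 end u [343. 350.] v [120. 126.]
1.24 end u [345. 352.] v [121. 127.]
1.3 end u [347. 354.] v [122. 127.]
u from 331
111  94  93  93  92  92  91  93 152 173 132 131 127 126 126 212 215
114  90  91  91  93  92  91  93 121 132 128 126 125 142 213 215 180
117  90  94  93  91  92  94 125 127 129 127 126 158 214 215 215 134
120  91  91  91  92  93 125 135 114  95 123 184 214 214 214 214 210
123  90  93  95  90  91 131 128 128 129 103  89 206 215 215 214 215
126  93  92 116 148 147 144  68  77  73  63  56  99 210 216 215 215
129  95 111 127 154 127 126 126 147  63  54  55  55 140 211 215 215
132 107 126 124 149 160 153 128 139  90  52  56  54  54 164 212 215
```

```bash
python3 -m jog '[[0.15,0.06,0,0,1],[0.1,0.05,0,0,1],[0,0,0,0,1],[0,0,0,0,1],[-0.36,0,0.72,0,1],[-0.36,0,0.72,0,1],[-0.36,0,0.72,0,1],[0,0,0,0,1],[0,0,0,0,1],[0,0,0,0,1]]' 30
python3 -c "
from px import *
s=st();togo([.7128,.3035,.2165])"
```

```text
time: 56.85
ee_pos: [0.702, 0.303, 0.194]
eef_rot: [1.0, -0.007, 0.017, 0.015]
ft_force: [1.2, -0.0, 1.6]
width: 0.0197
t 56.85 p [0.702 0.303 0.194] q [ 1.    -0.007  0.017  0.015] f [ 1.2 -0.   1.6] w 0.0197
shift cm [ 1.15  0.   -2.21] toolx yaw -0.014 z [ 0.033 -0.031 -0.999]
```

```bash
python3 -c "
from px import *
a=snap('scene','s20')['pixels'];b=snap('side','d20')['pixels']
f=lambda i,u,v:cv2.resize(i[v:v+66,u:u+66,::-1],None,fx=6,fy=6,interpolation=2)
cv2.imwrite('pics/v20.png',np.hstack([f(a,405,190),f(b,315,100)]))
A,B=load('s20'),load('d20')
m=np.array([.6543,.3031,.0845]);print((proj(A,m)-[405,190])*6,(proj(B,m)-[315,100])*6+[396,0])
s=st()"
```

```text
[215.56890572 246.12625951] [553.78798506 177.38655779]
t 56.95 p [0.702 0.303 0.194] q [ 1.    -0.007  0.017  0.015] f [0.6 0.2 1. ] w 0.0198
```

View pics/v20.png

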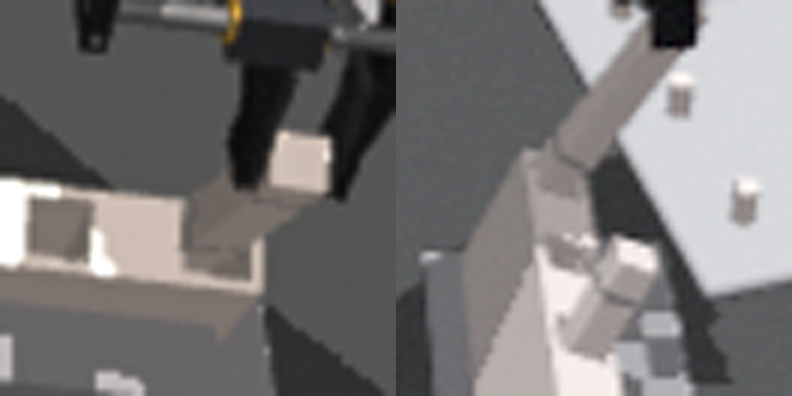

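```bash
python3 -c "
from px import *
B=load('d20');A=load('s20');g=np.array([.702,.303,.179])
for th in (.8,.9,1.0,1.1,1.131):
  d=np.array([-np.cos(th),-.03,-np.sin(th)]);p=(proj(B,g)-[315,100])*6+[396,0];q=(proj(B,g+d*.105)-[315,100])*6+[396,0]
  r_=(proj(A,g+d*.105)-[405,190])*6;print(th,p,q,(q-p)/np.linalg.norm(q-p),r_)
d=np.array([-.426,0,-.905]);m=np.array([.651,.1833,.0845]);p=proj(B,m-d*.05);q=proj(B,m);print('A',(q-p)/np.linalg.norm(q-p))
"

```

```text
0.8 [659.45777237  11.73770661] [504.53226228 153.58295429] [-0.73755668  0.67528523] [210.41438997 163.01535736]
0.9 [659.45777237  11.73770661] [520.14543809 163.88674922] [-0.67530933  0.73753461] [208.75924464 190.20227055]
1.0 [659.45777237  11.73770661] [536.94182451 172.6932204 ] [-0.60567773  0.79571005] [207.77117778 217.18112709]
1.1 [659.45777237  11.73770661] [554.76501269 179.94784211] [-0.52840622  0.84899168] [207.46187645 243.77228935]
1.131 [659.45777237  11.73770661] [560.47383648 181.87470834] [-0.50287511  0.86435908] [207.50538547 251.90840589]
A [-0.542103    0.84031205]
```

```bash
python3 -m jog '[[0.3,0,-0.6,0,1],[0,0,-0.4,0,1],[0.3,0.05,0,0,1],[0.3,0.05,0,0,1],[0,0,0,0,1],[0,0,0,0,1],[-0.2,0,0.6,0,1],[-0.2,0,0.6,0,1],[0,0,0,0,1],[0,0,0,0,1]]' 30
python3 -c "
from px import *
s=st();togo([.7098,.302,.194])"
```

```text
time: 57.95
ee_pos: [0.7074, 0.3017, 0.1916]
eef_rot: [1.0, -0.007, 0.016, 0.016]
ft_force: [1.2, 0.6, 1.8]
width: 0.0198
t 57.95 p [0.7074 0.3017 0.1916] q [ 1.    -0.007  0.016  0.016] f [1.2 0.6 1.8] w 0.0198
shift cm [ 0.25 -0.03 -0.24] toolx yaw -0.014 z [ 0.032 -0.032 -0.999]
```

```bash
python3 -m jog '[[0,0,-0.3,0,1],[0.25,0,0,0,1],[0.25,0,0,0,1],[0,0,0,0,1],[0,0,0,0,1],[0,0,0.4,0,1],[-0.1,0,0.4,0,1],[-0.1,0,0.4,0,1],[0,0,0,0,1],[0,0,0,0,1]]' 30
python3 -c "
from px import *
s=st();togo([.7098,.302,.194]);B=snap('side','d21');A=snap('scene','s21')
for c,(u,v) in ((A,(425,212)),(B,(326,108))):
  print('u from',u)
  for y in range(v,v+34,2): print(y,' '.join('%3d'%c['pixels'][y,x].min() for x in range(u,u+40,2)))
"
```

```text
time: 58.95
ee_pos: [0.7156, 0.3009, 0.1884]
eef_rot: [1.0, -0.009, 0.023, 0.014]
ft_force: [-0.3, -0.0, -0.6]
width: 0.0197
t 58.95 p [0.7156 0.3009 0.1884] q [ 1.    -0.009  0.023  0.014] f [-0.3 -0.  -0.6] w 0.0197
shift cm [-0.55 -0.09 -0.59] toolx yaw -0.018 z [ 0.045 -0.028 -0.999]
u from 425
212  84  84  83  83  84  84  84  85  85  84  13  18  17  29  81  83  85  82  22  23
214  83  84  84  84  84  84  83  85  85  67  13  17  18  36  84  83  85  37  20  28
216  84  84  85  85  83  84  84  83  85  38  14  19  26  80  83  84  84  21  19  29
218  84  84  84  84  84  84  83  84  83  13  13  17  37 110  98  93  71  16  22  28
220  83  84  83  83  83  83  83  84  70  12  13  19  65 183 181 179 181  79  25  21
222 156 135 116 100  94  90  85  86  82  15  18  23 123 182 180 179 181  77  25  13
224 180 180 181 181 181 176 175 178 136  21  18  25 152 181 180 178 180  67  21  27
226 179 179 179 179 181 146 109  99  95  29  17  50 159 181 181 179 181  70  15  69
228 179 179 180 179 181 128  93  94  95  79  78  97 107 118 131 152 168  79  16  82
230 180 179 179 179 178  99  94  95  96  96 
[... 1366 characters left out ...]
 127 128 201 214 215 215 215
126  92  91  91  92  97 146 140 147 125 133 123 127 128 128 175 215 214 215 214 215
128  92  91  93  93 118 140 136 128 130 135 124  94 123  99  94 209 214 216 215 216
130  94  93  92 103 124 128 139 126 138 131 128 129 101  57  51 168 214 215 215 214
132  94  93  91 122 127 125 160 159 140 125 128 116  56  53  53  76 200 216 215 214
134  92  93 113 126 126 126 158 163 163 163 158  59  53  54  53  51 151 212 216 215
136  93  91 125 127 126 126 157 163 163 163 163  77  54  54  55  51  58 193 216 215
138  92 118 126 127 126 126 153 157 162 163 163  92  51  55  51  54  51 133 211 214
140  97 123 127 126 127 124 146 134 131 138 155 131 117 217 203 109  94  55 183 215
```

```bash
python3 -m jog '[[-0.3,0,0.6,0,1],[-0.4,0,0.6,0,1],[-0.5,0,0.6,0,1],[-0.5,0,0.6,0,1],[0,0,0,0,1],[0,0,0,0,1],[0,0,0,0,1],[0,0,0,0,1],[0,0,0,0,1],[0,0,0,0,1]]' 4
python3 -c "
from px import *
s=st();
for k in (0,.02,.04,.06): togo(np.array([.6543,.3031,.0845])+np.array([.426,-.01,.905])*(.105-k)+[0,0,.015])"
```

```text
time: 60.05
ee_pos: [0.6992, 0.3003, 0.162]
eef_rot: [1.0, -0.009, 0.024, 0.014]
ft_force: [1.9, -0.7, 3.7]
width: 0.0201
t 60.05 p [0.6992 0.3003 0.162 ] q [ 1.    -0.009  0.024  0.014] f [ 1.9 -0.7  3.7] w 0.0201
shift cm [ 0.14 -0.09 -3.25] toolx yaw -0.018 z [ 0.048 -0.028 -0.998]
shift cm [-0.8  -0.14 -1.49] toolx yaw -0.018 z [ 0.048 -0.028 -0.998]
shift cm [-1.74 -0.19  0.28] toolx yaw -0.018 z [ 0.048 -0.028 -0.998]
shift cm [-2.68 -0.24  2.05] toolx yaw -0.018 z [ 0.048 -0.028 -0.998]
```

```bash
python3 -m jog '[[-0.4,0,0,0,1],[-0.4,0,0,0,1],[-0.4,0,0,0,1],[-0.3,0,0,0,1],[0,0,0,0,1],[0,0,0,0,1],[0,0,0,0,1],[0,0,0,0,1],[0,0,0,0,1],[0,0,0,0,1]]' 4
python3 -c "
from px import *
s=st();
for k in (.04,.06): togo(np.array([.6543,.3031,.0845])+np.array([.426,-.01,.905])*(.105-k)+[0,0,.015])
obs(snap('side','d22'),s['ee_pos'],-.018,grid=False)
B=load('d22');im=cv2.imread('pics/d22.png')
print('u from 326')
for y in range(100,148,3): print(y,' '.join('%3d'%im[y,x].min() for x in range(326,376,2)))"
```

```text
time: 61.05
ee_pos: [0.683, 0.3007, 0.1622]
eef_rot: [1.0, -0.01, 0.024, 0.013]
ft_force: [1.4, -0.7, 5.3]
width: 0.0201
t 61.05 p [0.683  0.3007 0.1622] q [ 1.    -0.01   0.024  0.013] f [ 1.4 -0.7  5.3] w 0.0201
shift cm [-0.13 -0.18  0.37] toolx yaw -0.018 z [ 0.048 -0.027 -0.998]
shift cm [-1.07 -0.24  2.14] toolx yaw -0.018 z [ 0.048 -0.027 -0.998]
0.2 end u [316. 317.] v [115. 125.]
0.35 end u [317. 319.] v [119. 129.]
0.5 end u [318. 322.] v [123. 132.]
0.65 end u [321. 325.] v [127. 135.]
0.8 end u [324. 329.] v [130. 138.]
0.95 end u [328. 334.] v [133. 140.]
1.1 end u [332. 338.] v [135. 141.]
1.25 end u [336. 343.] v [137. 142.]
1.4 end u [341. 348.] v [138. 143.]
1.55 end u [346. 353.] v [138. 143.]
u from 326
100  90  91  90  91  93  91  91 203  32  39  42  43  43  39  30  32  36  26  29  33  32  26  31 171 215
103  93  90  93  93  91  91  93 107 183  24  28  17  18  15  12  10  17  19  21  17  23  17  19 197 215
106  92  93  95  92  92  91  93  92 120  18  42  20  14  14  22  18  12  16  16  18  15  59  31 201 215
109  92  91  93  92  93  93  93  90  78  22  40  17  15 
[... 595 characters left out ...]
 134 133 125 109 118 129 125  82 151 212 215 214 214 216 215 214 214 216 216
130  92  91  94 105 126 127 139 128 128 128 128 124  80  48  55 168 215 215 215 215 215 215 215 240 241
133  92  95  98 124 128 127 160 163 160 148 134  82  55  54  54  57 181 216 215 215 215 216 200 131 136
136  90  71 121 125 126 125 156 162 163 163 164  78  52  55  52  52  64 193 215 215 215 215 188 136 151
139  54 120 126 124 127 125 155 153 159 160 222 168  79 132  55  55  51  79 202 215 216 216 216 216 215
142 120 127 127 127 126 156 200 167 125 129 126 153 163 226 234 233 157  62  99 209 215 216 215 215 214
145 121 125 125 124 125 171 171 234 157 140 126 152 177 158 149 165 146  76  92 138 212 215 216 215 216
```

```bash
python3 -c "
from px import *
a=snap('scene','s23')['pixels'];b=snap('side','d23')['pixels'];w=snap('wrist','w23')['pixels']
f=lambda i,u,v,W,H,k:cv2.resize(i[v:v+H,u:u+W,::-1],None,fx=k,fy=k,interpolation=2)
top=np.hstack([f(a,415,205,40,35,10),f(b,325,100,40,35,10)])
bot=np.zeros((250,800,3),np.uint8);bot[:,:400]=f(w,0,0,640,400,.625);bot[:,400:]=f(a,390,150,100,62,4)[:250,:400] if 0 else np.vstack([f(a,390,170,100,62,4),np.zeros((2,400,3),np.uint8)])
cv2.imwrite('pics/v23.png',np.vstack([top,bot]));st()"
```

```text
t 61.25 p [0.683  0.3007 0.1622] q [ 1.    -0.009  0.024  0.013] f [ 1.7 -1.1  5.1] w 0.02
```

View pics/v23.png

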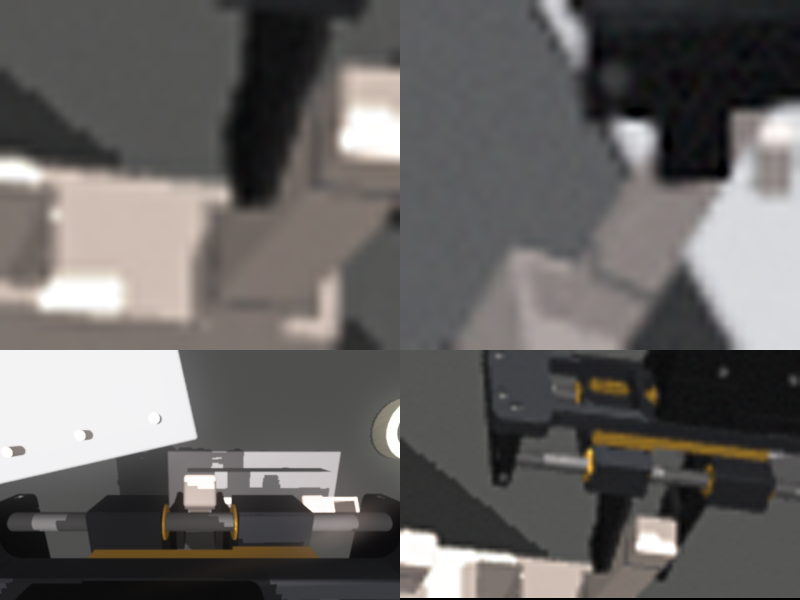

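```bash
python3 -m jog '[[0,0,0,0,1],[0,0,0,0,1],[0,0,-0.4,0,1],[0,0,-0.4,0,1],[0,0,0,0,1],[-0.2,-0.05,0,0,1],[-0.2,-0.05,0,0,1],[0,0,0,0,1],[0,0,0,0,1],[0,0,0,0,1]]' 20
python3 -c "from h import *
st()"
python3 -m jog '[[-0.15,0,0.4,0,1],[-0.15,0,0.4,0,1],[-0.15,0,0.4,0,1],[0,0,0,0,1],[0,0,0,0,1],[0,0,0,0,1],[0,0,0,0,1],[0,0,0,0,1],[0,0,0,0,1],[0,0,0,0,1]]' 15
python3 -c "from h import *
st()"
```

```text
time: 62.25
ee_pos: [0.6755, 0.3023, 0.167]
eef_rot: [1.0, -0.008, 0.021, 0.014]
ft_force: [0.3, 0.5, 0.0]
width: 0.0202
t 62.25 p [0.6755 0.3023 0.167 ] q [ 1.    -0.008  0.021  0.014] f [0.3 0.5 0. ] w 0.0202
time: 63.25
ee_pos: [0.6782, 0.3028, 0.1629]
eef_rot: [0.999, -0.01, 0.03, 0.011]
ft_force: [1.1, -0.5, 1.3]
width: 0.0202
t 63.25 p [0.6782 0.3028 0.1629] q [ 0.999 -0.01   0.03   0.011] f [ 1.1 -0.5  1.3] w 0.0202
```

```bash
python3 -m jog '[[0,0,-0.3,0,1],[0,0,0,0,1],[0.2,0,0,0,1],[0,0,0,0,1],[0,0,0,0,1],[-0.1,0,0.4,0,1],[-0.1,0,0.4,0,1],[-0.1,0,0.4,0,1],[0,0,0,0,1],[0,0,0,0,1]]' 10
python3 -c "
from h import *
st();a=snap('scene','s24');b=snap('side','d24')
for c,(u,v) in ((a,(428,205)),(b,(328,108))):
  print('u from',u)
  for y in range(v,v+36,2): print(y,' '.join('%3d'%c['pixels'][y,x].min() for x in range(u,u+36,2)))
"
```

```text
time: 64.25
ee_pos: [0.681, 0.3032, 0.1574]
eef_rot: [0.999, -0.011, 0.035, 0.009]
ft_force: [0.9, 0.1, -0.1]
width: 0.0198
t 64.25 p [0.681  0.3032 0.1574] q [ 0.999 -0.011  0.035  0.009] f [ 0.9  0.1 -0.1] w 0.0198
u from 428
205  83  84  84  85  60  40  34  33  35  34  35  34  81  85  70  35  15  13
207  84  85  84  84  85  85  30  19  20  21  45  52  83  84  44  33  20  16
209  85  85  84  85  85  86  29  17  18  26  52  85  84  84  27  26  25  16
211  84  84  83  84  84  85  31  17  17  26  83  84  84  82  19  25  26  19
213  85  83  84  84  84  84  25  16  17  35  83  86  87  46  23  26  16  18
215  84  84  84  84  84  81  13  18  25  71  83 171 255 255 255 151  35  23
217  84  83  84  84  85  65  15  16  28  93  91 247 253 252 253 255 111  67
219  83  84  84  84  85  29  12  18  36  94  89 252 252 252 252 255  84  84
221  54  76  82  82  84  40  15  20  54  96  93 251 253 252 252 255 103  84
223 178 178 160 156 137  78  14  24  94  89 106 158 203 231 251 255 103  83
225 179 180 180 179 131  79  13  34  96  90  97 105 101 100 103  96  82  85
227 179 180 179 179  99  95  94  94 
[... 1174 characters left out ...]
 216 214 215 216
126  92  91  93  99 146 141 134 118 124 128 127 118  91 181 215 215 217 214
128  94  94  93 116 139 136 135 133 117  97 128  55  52  92 209 215 216 215
130  93  92 104 125 127 139 135 128 126 128  69  53  55  49 168 214 215 216
132  91  69 119 127 125 162 158 141 128 134  54  51  54  56  84 200 215 215
134  53  93 124 126 125 158 163 163 163 162  55  52  53  55  85 150 213 216
136  57 121 127 127 126 156 163 164 162 163  79  54  55  54  86  92 193 215
138 109 126 127 127 126 213 156 162 223 235 136  55  52  58  55  49 136 212
140 127 126 125 126 126 212 140 133 140 221 177 116 216 205 109  91  56 184
142 126 126 126 127 163 200 137 124 127 128 153 164 227 234 233 183 100 103
```

```bash
python3 -c "
from px import *
A=load('s24');B=load('d24')
m=np.array([.6543,.3031,.0845])
for th in (1.05,1.131,1.2):
  a=np.array([np.cos(th),.02,np.sin(th)])
  for D in (0,.02,.04,.07): print(th,D,np.round(proj(A,m+(.12-D)*a),1), 'band17',np.round(proj(B,m+(.017-D)*a+[0,-.01,0]),1))
print('corner -y rim mid',proj(B,m+[0,-.013,0]),proj(B,m+[0,-.013,0]+np.array([.905,0,-.426])*.013))
t=[proj(A,m+np.array([.905,0,-.426])*.013*i+np.array([0,.013*j,0])) for i in(-1,1) for j in(-1,1)];print(np.round(t,1))
"
```

```text
1.05 0 [457.4 216.7] band17 [344.7 127.4]
1.05 0.02 [454.3 219.4] band17 [341.2 132.4]
1.05 0.04 [451.4 221.9] band17 [337.8 137.2]
1.05 0.07 [447.2 225.5] band17 [332.8 144.3]
1.131 0 [457.3 212.1] band17 [344.3 127.3]
1.131 0.02 [454.2 215.6] band17 [341.3 132.4]
1.131 0.04 [451.3 219. ] band17 [338.3 137.4]
1.131 0.07 [447.2 223.8] band17 [334.  144.7]
1.2 0 [457.1 208.4] band17 [343.9 127.2]
1.2 0.02 [454.1 212.6] band17 [341.3 132.4]
1.2 0.04 [451.3 216.6] band17 [338.8 137.5]
1.2 0.07 [447.2 222.3] band17 [335.1 145. ]
corner -y rim mid [341.82216578 132.27366641] [345.65919136 133.49998756]
[[435.1 225.1]
 [446.6 226.2]
 [435.2 235.9]
 [446.8 237. ]]
```

```bash
python3 -m jog '[[-0.25,0,0.44,0,1],[-0.25,0,0.44,0,1],[-0.25,0,0.44,0,1],[-0.25,0,0.44,0,1],[0,0,0,0,1],[0,0,0,0,1],[0,0,0,0,1],[0,0,0,0,1],[0,0,0,0,1],[0,0,0,0,1]]' 10
cat > b2.py <<'E'
from px import *
import sys
s=st();togo(s['ee_pos']+0);A=snap('scene','s'+sys.argv[1]);B=snap('side','d'+sys.argv[1])
im=A['pixels'][195:240,425:475].min(2);ys,xs=np.where(im>235);k=(xs+425>446);print('top white',(xs[k]+425).mean(),(ys[k]+195).mean(),k.sum())
print('side u from 334')
for y in range(120,136,2): print(y,' '.join('%3d'%B['pixels'][y,x].min() for x in range(334,362,2)))
E
python3 b2.py 25
```

```text
time: 65.35
ee_pos: [0.6699, 0.3034, 0.136]
eef_rot: [0.999, -0.011, 0.033, 0.01]
ft_force: [-1.7, -0.1, -0.4]
width: 0.0203
t 65.35 p [0.6699 0.3034 0.136 ] q [ 0.999 -0.011  0.033  0.01 ] f [-1.7 -0.1 -0.4] w 0.0203
shift cm [0. 0. 0.] toolx yaw -0.02 z [ 0.065 -0.02  -0.998]
top white 451.030303030303 223.16666666666666 66
side u from 334
120  93  90  49  66  64  67  14  19  19  18 127 200 215 213
122  93  94  92  91  92 127  26  19  18  23 177 214 215 215
124  92 106  91  94 123 132  29  14  14  21 211 216 215 215
126  99 148 141 146 134 131 121 121 125  93 180 215 215 215
128 116 140 130 131 136 127 127 127  75  64 102 210 215 215
130 126 129 126 135 128 126 126  84  51  52  93 169 216 215
132 126 126 160 158 141 128 118  52  51  80  89  86 201 216
134 127 126 157 163 163 161 161  54  51  53  93  91 151 213
```

```bash
python3 -m jog '[[-0.25,0,0.44,0,1],[-0.25,0,0.44,0,1],[-0.2,0,0.35,0,1],[0,0,0,0,1],[0,0,0,0,1],[0,0,0,0,1],[0,0,0,0,1],[0,0,0,0,1],[0,0,0,0,1],[0,0,0,0,1]]' 10
python3 b2.py 26
```

```text
time: 66.45
ee_pos: [0.663, 0.3037, 0.1229]
eef_rot: [0.999, -0.01, 0.033, 0.01]
ft_force: [-1.0, 0.2, 0.7]
width: 0.0198
t 66.45 p [0.663  0.3037 0.1229] q [ 0.999 -0.01   0.033  0.01 ] f [-1.   0.2  0.7] w 0.0198
shift cm [0. 0. 0.] toolx yaw -0.02 z [ 0.066 -0.02  -0.998]
top white 449.82142857142856 225.46428571428572 56
side u from 334
120  71  49  56  15  17  20   4  19  19  12  12  16  22  18
122  70  16  26  19  16  21  22  15  18  12  34 116 130 171
124  92  50  54  65  70  21  21   3  87 128 208 215 215 214
126 100 146 141 146 115   8  17  20  91  96 182 216 214 216
128 114 142 137 136 118  19  23  36  66  89 100 208 216 215
130 127 128 144 135 126 124 127  94  58  92  92 167 214 215
132 125 123 161 159 141 128 118  53  54  94  94  84 201 215
134 124 127 159 164 163 163 160  52  81  94  94  92 152 212
```

```bash
python3 -m jog '[[0,0,0,0,0.4],[0,0,0,0,0.4],[0,0,0,0,0.4],[0,0,0,0,0.4],[0,0,0,0,0.4],[0,0,0,0,0.4],[0,0,-1,0,0.4],[0,0,-2,0,0.4],[0,0,-2,0,0.4],[0,0,-2,0,0.4]]' 10
python3 -m jog '[[0,0,-2,0,0],[0,0,-2,0,0],[0,0,-2,0,0],[-2,0,0,0,0],[-4,0,0,0,0],[-4,0,0,0,0],[-4,0,0,0,0],[-4,0,0,0,0],[-3,0,0,0,0],[0,0,0,0,0]]' 10
python3 b2.py 27; python3 - <<'E'
from cmp import *
A=load('s27');im=cv2.imread('pics/s27.png').min(2);B=load('d27');ib=cv2.imread('pics/d27.png').min(2)
for u0,u1 in((380,410),(440,462)):
    print('scene u',u0)
    for y in range(210,238,2): print(y,' '.join('%3d'%im[y,x] for x in range(u0,u1,2)))
for m in([.651,.1833,.0845],[.6543,.3031,.0845]):
    a=np.array([.426,-.01,.905]);m=np.array(m)
    print(np.round([proj(A,m+.05*a),proj(A,m+.056*a),proj(B,m+.05*a),proj(B,m+.056*a)],1).tolist())
print('side B u336')
for y in range(112,136,2): print(y,' '.join('%3d'%ib[y,x] for x in range(336,366,2)))
E
```

```text
time: 67.55
ee_pos: [0.6581, 0.3034, 0.1932]
eef_rot: [0.999, -0.011, 0.031, 0.011]
ft_force: [-0.3, -0.2, -0.0]
width: 0.0521
time: 68.55
ee_pos: [0.4368, 0.3124, 0.2519]
eef_rot: [0.999, -0.011, 0.038, 0.009]
ft_force: [0.3, 0.1, 0.6]
width: 0.087
t 68.55 p [0.4368 0.3124 0.2519] q [ 0.999 -0.011  0.038  0.009] f [0.3 0.1 0.6] w 0.087
shift cm [0. 0. 0.] toolx yaw -0.02 z [ 0.076 -0.018 -0.997]
top white 447.8181818181818 229.12121212121212 33
side u from 334
120  92  92  90  92  92 102 180 162 164 222 212 214 214 213
122  93  92  92  91  90 164 176 139 137 137 201 214 215 214
124  90 125  87  93 165 183 117 135 138 127 210 215 214 215
126 107 210 180 210 181 159 132 132 111  89 180 215 214 215
128 157 198 170 179 173 139 136 140  96  92 100 208 215 214
130 171 176 202 185 141 139 136 108  92  92  92 166 214 215
132 172 172 230 229 180 135 128  90  93  92  93  85 201 215
134 173 171 228 235 235 233 229  92  92  93  92  93 152 212
scene u 380
210  84  83  83  83  83  84  85  83  83  84  84  85  85  83  84
212  83  84  84  84  84  84  84  83  83  83  83  84  84  84  84
214  83  84  8
[... 1647 characters left out ...]
  95  91  91  91  92  92 208 215 215 214 215 214 185 190 198
116  92  94  90  92  92  89 217 229 216 214 215 214 168 138 180
118  92  91  90  92  92 145 190 232 231 224 214 215 158 137 201
120  92  90  92  92 102 180 162 164 222 212 214 214 213 210 213
122  92  92  91  90 164 176 139 137 137 201 214 215 214 214 215
124 125  87  93 165 183 117 135 138 127 210 215 214 215 214 215
126 210 180 210 181 159 132 132 111  89 180 215 214 215 214 214
128 198 170 179 173 139 136 140  96  92 100 208 215 214 214 214
130 176 202 185 141 139 136 108  92  92  92 166 214 215 215 214
132 172 230 229 180 135 128  90  93  92  93  85 201 215 215 214
134 171 228 235 235 233 229  92  92  93  92  93 152 212 214 214
```

```bash
python3 - <<'E'
import cv2,numpy as np
a=cv2.imread('pics/sc0.png').astype(int);b=cv2.imread('pics/s27.png').astype(int);c=cv2.imread('pics/s8.png').astype(int)
d=abs(a-b).max(2);e=abs(c-b).max(2)
for n,(u0,v0,u1,v1) in dict(collar=(250,220,295,245),stand=(270,155,305,205),jar=(138,185,175,232),tape=(278,248,324,288),box=(455,176,505,208),tray=(175,135,242,195)).items():
    print(n,'vs start',(d[v0:v1,u0:u1]>40).sum(),'vs s8',(e[v0:v1,u0:u1]>40).sum(),'of',(u1-u0)*(v1-v0))
ys,xs=np.where(d[220:245,250:295]>40);print(np.c_[xs+250,ys+220][:30].tolist())
E
```

```text
collar vs start 0 vs s8 0 of 1125
stand vs start 50 vs s8 291 of 1750
jar vs start 0 vs s8 0 of 1739
tape vs start 0 vs s8 0 of 1840
box vs start 202 vs s8 202 of 1600
tray vs start 656 vs s8 0 of 4020
[]
```

```bash
python3 - <<'E'
import cv2,numpy as np
a=cv2.imread('pics/sc0.png').astype(int);sa=cv2.imread('pics/si0.png').astype(int)
for f in('s20','s24','s27'):
    b=cv2.imread('pics/%s.png'%f).astype(int);d=abs(a-b).max(2)[176:208,455:505];print(f,(d>40).sum())
b=cv2.imread('pics/s27.png').astype(int)
for y in range(176,210,3): print(y,' '.join('%3d/%3d'%(a[y,x].min(),b[y,x].min()) for x in range(455,506,5)))
b=cv2.imread('pics/d27.png').astype(int);print('side box',(abs(sa-b).max(2)[105:138,248:285]>40).sum())
E
```

```text
s20 1134
s24 1254
s27 202
176  84/ 84  84/ 85  84/ 84  84/ 83  85/ 83  83/ 84  84/ 84  83/ 83  84/ 84  85/ 83  84/ 83
179  83/ 84  82/ 83  83/ 84  80/ 81  91/ 90 109/109 125/125 171/170  83/ 84  85/ 84  84/ 83
182  84/ 85 184/100 186/101 186/101 187/187 186/185 184/184 185/184  81/ 82  85/ 83  85/ 82
185  84/ 47  83/ 64 184/101 185/102 183/182 185/184 185/185 184/184 180/181  84/ 83  84/ 84
188  84/ 47  70/ 61 186/101 185/101 185/109 184/185 185/184 185/185 186/185  81/ 82  84/ 84
191  84/ 47  71/ 62 169/ 95 185/103 186/100 186/186 186/186 186/186 185/186 143/143  84/ 84
194  85/ 48  70/ 63  68/ 63 186/103 186/101 186/187 188/188 188/189 185/184 181/181  84/ 83
197  84/ 48  75/ 58  71/ 64 172/107 102/ 88  93/ 94  84/ 85  81/ 81  84/ 83  84/ 83  83/ 84
200  84/ 47  84/ 47  70/ 62  85/ 85  83/ 84  83/ 84  84/ 84  84/ 84  84/ 85  82/ 81  84/ 84
203  84/ 47  84/ 47  69/ 62  83/ 84  83/ 83  83/ 83  84/ 84  81/ 81  80/ 80  82/ 82  84/ 83
206  84/ 48  84/ 47  78/ 50  55/ 51  84/ 61  83/ 83  82/ 83  85/ 84  85/ 85  84/ 83  84/ 84
209  84/ 65  84/ 85  84/ 82  83/ 84  83/ 83  84/ 84  84/ 83  84/ 84  84/ 83  84/ 84  84/ 83
side box 135
```

Only the arm's shadow falls on the box; its edges haven't moved. I'm handing in.

```bash
python3 -c "
from h import *
r.close_job();st()"
```

```text
the job is handed in; nothing more can be done
the job is handed in; nothing more can be done
```

The job is handed in at about 69 s of robot time, and my last checks found nothing out of place. The interface reports no verdict.

- **Spring bar and bracket:** I pushed the bar back by its collar with the key, and the picture showed the bracket popped up. The bracket now stands upright near the centre of the tray.
- **Key:** It is back in its stand, prongs down.
- **Bars:** Only two bars were present. They went into the second and fourth sockets, counting from negative y. The second bar caught on its socket's rim and had to be backed off and re-aligned before it slid in.

**Last checks:**
- **Bars:** In the scene and side pictures both bar tops lie 2 to 4 pixels from the predicted fully-home position. In the scene picture they lie on the low side, so neither looks short of home.
- **Spring bar, jar and tape:** The picture shows no change from the start.
- **Grey box:** The comparison flagged changes, but they come from the arm's shadow, and the box's edges have not moved.
- **Bracket and key:** The tray region has not changed since I placed the bracket. The stand region differs by 50 pixels from the start picture and more from a later one. I took that to be shadow and did not check it further. My last look at the key itself was right after the bracket was placed.

I used all 16 picture views, so these last checks compare pixel values and were not seen by eye.

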